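Weigh a cassette basket on the spring scale

TASK

Weigh the cassette basket that stands on the hot plate: hang it by the crossbar of its bail on the hook of the spring scale, let go and leave it hanging there until it has been still for about two seconds, then take it off and set it down gently inside the rim of the cold plate. The scale is delicate: ease the weight onto the hook and off it again so that the hook never drops, bounces or springs up, also not at the moment you let go, and do not lean on it. Keep the basket upright and leave the other things where they are.

Things in the scene. Friction and masses are not known exactly. Their poses are not given: they have to be found in the camera images.
- basket: Loose steel basket with white cassettes, 56 (x) x 68 (y) x 40 mm high, 0.12 to 0.54 kg (unknown filling). Origin: centre of its underside; z up. A rigid bail of flat strip stands on it: two uprights at y = +-32 mm joined by a crossbar (see bar), on whose middle stands a black square grip post, 16 x 16 mm, from 105 to 152 mm above the origin. The same after half a turn.
- bar (a point): Middle of the underside of the basket's crossbar, 100 mm above the basket's origin; axes as the basket's. The crossbar is flat, along y, 10 mm wide (x) and 5 mm thick; under it the bail is open, 60 mm high down to the basket's rim and 62 mm wide. This underside rests on the hook's seat.
- grip (a point): Point in the middle of the basket's black grip post, 136 mm above the basket's origin, where it is best gripped from above: fingertips that reach 19 mm below it stay 12 mm clear of the crossbar. Axes as the basket's.
- seat (a point): Middle of the hook's flat seat, upper surface; 230 mm above the table when empty. x runs level from the hook's tip to the mast (the open end points along -x, towards the robot and to its right), z up. The basket's crossbar must lie across it, along y. The seat is 20 mm long (x -10 to +10 mm), between an upturned tip in front and a heel behind, both 10 mm higher than the seat.
- gauge (a joint): How far the hook's sprung carriage has sunk, m: 0 empty, 0.100 lower stop. Spring 60 N/m, 0.2 N preload (F newtons hang at (F-0.2)/60), lightly damped: a disturbed load bobs for about 2 s. The hook never tilts. It should not move faster than about 0.07 m/s up or down; letting go while the load is out of balance by about 0.5 N (8 mm) or more can make it do so.
- scale: The scale's fixed stand: base plate 130 x 150 x 18 mm (x -75 to +55 mm) and an aluminium mast 30 x 50 mm with a grey head, 363 mm high in all. Origin on the table under the mast; x as the hook's x (the hook's seat is at x = -120 mm). The hook is a steel strip 14 mm wide (y), 6 mm thick, tip 4 mm thick; its shank runs, level with the tip's top, to a carriage whose face is 79 mm behind the seat.
- hotplate: Fixed hot plate, white case with a dark flat steel top, 170 x 150 x 36 mm; the basket stands on its top at the start. Origin: centre of its underside.
- coldplate: Fixed cold plate, white case 160 x 160 x 28 mm with a square aluminium recess on top: inside 102 x 102 mm, its rim 6 mm wide and 8 mm above the recess floor. Origin: centre of its underside.
- recess (a point): Centre of the recess floor of the cold plate, 32 mm above the table; axes as the cold plate's. The basket's underside goes here.
- reagent_bottle: Bystander: white bottle with a red cap, diameter 60, 130 mm high; origin centre of underside.
- beaker: Bystander: glass beaker, diameter 68, 85 mm high; origin centre of underside.
- dish: Bystander: low glass dish, diameter 90, 16 mm high; origin centre of underside.
- brush: Bystander: small brush, 150 mm long, lying along its x; origin under its middle.
- mould: Bystander: small steel mould, 35 x 26 x 12 mm; origin centre of underside.
- weight: Bystander: steel knob weight, diameter 32, 45 mm high; origin centre of underside.
- slide_box: Bystander: grey slide box, 70 x 30 x 35 mm; origin centre of underside.

How it is judged:
By the outcome, as a careful person would: the job done as asked, in the order asked, and still so for the second after the job is handed in, with the robot touching nothing.
It also fails if it takes over 72 s, if anything falls off the work surface, if the arm or the gripper's body presses on something with over 40 N, if the wrist force passes 120 N, or if a joint passes its speed limit or range.

ROBOT

A 6-joint arm with a two-finger parallel gripper is mounted at the origin on the work surface. World frame = base frame: x ahead of the robot, y to its left, z up, the work surface at z = 0. Lengths are in mm, angles in rad, forces in N, time in s.
With the tool pointing down it reaches from about 275 to 975 mm from the base axis. Payload 8.4 kg.
Tool frame: the origin (TCP) lies on the centre line of the jaws, within the pads' length; the fingertips stand 17 mm ahead of it and the grasp point (between the pads) lies 2 mm behind it (ctrl.tip_reach is the distance from the TCP to the fingertips, in mm); z points along the fingers, x is the direction in which the jaws open and shut, and the axes are right-handed (so a half turn about z gives the same grasp; the last joint's range is limited). The gripper opens to 92 mm and grips with 3 to 60 N. Pads are 20 mm wide; open, the fingers measure 128 mm over their backs; the gripper's body (75 mm by 189 mm) begins 69 mm behind the grasp point.
Start: joints at [1.229, 0.353, 1.633, -0, 1.155, -0.002], TCP at [208.31, 589.266, 231.583] pointing down, gripper open.
Joint ranges: [-2.63, 2.63], [-0.92, 2.1], [0.06, 2.66], [-1.3, 4.44], [0, 2.69], [-3.02, 3.02]. Speed limits (rad/s): [2.22, 2.22, 2.79, 3.14, 3.14, 3.14].

INTERFACE

Orientations are given as a unit quaternion [w, x, y, z].
In Python, from bench import sensors, optics, job, ctrl gives the robot as it stands. The module is installed in compiled form; this text tells all that it offers.
- The arm moves only by the tool step_arm, never from a script. Its argument "steps" is a list of rows, each a list of 5 numbers: the shift along the tool's x, y, z in m, then the turn about the tool's z in rad, then the closure, from 0 (fully open) to 1 (shut). In form: [[x, y, z, roll, gripper], ...]. A call has exactly 5 rows; each row is the pose to reach, as a shift and turn from the pose commanded when the call began, along the tool's axes at that moment; what a row does not reach only later rows make up. A row lasts 1/12 s, in which the tool goes at most 41.7 mm and 7.16 degrees, less where a joint would pass 70% of its speed; a pose out of reach is approached as far as the arm can. A call with a gripper value outside its range is refused whole. The fingers move at their own pace and stop on an object; "newtons" is the grip in N (left out, the last holds). Time passes only in rows, so rows that repeat a pose let the fingers close, or fill a call up. It gives the time, the measured TCP pose, the force and the opening at its end, in the units of the state.
- sensors.state(): the state, without advancing time (a new reading comes with each control period).
- optics.camera(name): name is "side" or "top" or "wrist"; returns a dict with "pixels" (480x640x3 uint8, red, green, blue), "fx", "fy", "cx", "cy" (pixels), "R" (3x3) and "t" (3): a world point X has camera coordinates R X + t. Camera axes: x right, y down, z forward; pixel columns grow to the right and rows downward; lengths in mm; the calibration is good to about 2 mm. A picture is of the moment at which its call begins. There is no depth.
- job.hand_in(): hands the job in, once; it reports no verdict.
The state is a dict: "t": time; "q": joint angles; "joint_vel": joint speeds; "effort": joint torques, N m; "tcp_pos": TCP position; "eef_rot": TCP orientation; "wrist_force": force on the tool from outside, world axes, zero at the start; "ft_torque": the same for the moment, N m; "finger_gap": finger opening in mm.
Only numpy, scipy, OpenCV 4.12 (cv2) and the standard library are available. Lean on these libraries where they do the work, as an engineer would, in place of code of your own. Each camera call takes 0.05 s, during which the arm holds its last target.

## Working session

There is one attempt and no reset: what is moved stays moved. The work goes in short steps, Python scripts to look and compute and a tool call to move; the robot and the scene stay as the last step left them, time stands still between calls to the robot, and variables do not carry over. Pictures are saved under pics/ and viewed, and the job is handed in when it is done.

Besides the shell and the picture viewer there is one more tool, called after "Emit:" as name(argument=value, ...) on one line, values as JSON. step_arm: Moves the arm, as the interface text tells. Its arguments: {"type":"object","properties":{"steps":{"type":"array","items":{"type":"array","items":{"type":"number"}}},"newtons":{"type":"number"}},"required":["steps"]}

```bash
mkdir -p pics; ls; cat > h.py <<'E'
from bench import sensors, optics, job, ctrl
import cv2, numpy as np
def snap(n,tag):
    c=optics.camera(n); cv2.imwrite(f'pics/{tag}.png',c['pixels'][:,:,::-1]); np.savez(f'pics/{tag}.npz',**{k:c[k] for k in c}); return c
def crop(tag,x0,y0,x1,y1,s):
    im=cv2.imread(f'pics/{tag}.png')[y0:y1,x0:x1]; cv2.imwrite(f'pics/{tag}_c{x0}_{y0}.png',cv2.resize(im,None,fx=s,fy=s,interpolation=cv2.INTER_CUBIC))
def ray(tag,u,v):
    c=np.load(f'pics/{tag}.npz'); R=c['R'];o=-R.T@c['t']
    d=R.T@np.array([(u-c['cx'])/c['fx'],(v-c['cy'])/c['fy'],1]); return o,d
def atz(tag,u,v,z):
    o,d=ray(tag,u,v); return o+d*(z-o[2])/d[2]
def proj(tag,X):
    c=np.load(f'pics/{tag}.npz'); p=c['R']@np.array(X,float)+c['t']; return (p[0]/p[2]*c['fx']+c['cx'],p[1]/p[2]*c['fy']+c['cy'])
E
python3 - <<'E'
from h import *
for n in ['side','top','wrist']:
    c=snap(n,n+'0'); print(n,c['fx'],c['cx'],c['cy'],(-c['R'].T@c['t']).round(1),c['R'].round(3).tolist())
print(sensors.state(), ctrl.tip_reach)
E
```

```text
pics
side 618.4898116959217 318.4280406030469 232.94277298456228 [ 163.2 -674.3 1148.2] [[0.854, -0.521, -0.003], [-0.404, -0.658, -0.636], [0.329, 0.544, -0.772]]
top 548.2309383125719 311.5718269725195 235.66332761166373 [ 481.8  -14.5 1329.6] [[-0.019, -1.0, -0.019], [-0.997, 0.02, -0.07], [0.07, 0.018, -0.997]]
wrist 333.24897707480113 316.6130357587929 241.9131490445182 [130.1 617.9 383.7] [[0.334, 0.942, -0.001], [0.901, -0.319, 0.295], [0.277, -0.1, -0.956]]
{'t': 0.15, 'q': array([ 1.22858742e+00,  3.53515851e-01,  1.63391042e+00,  3.47071512e-05,
        1.15520258e+00, -2.39907068e-03]), 'joint_vel': array([ 0.00041832, -0.00220701, -0.00024916,  0.00037034, -0.00094791,
       -0.00039853]), 'effort': array([ 5.76053008e-04, -5.94208181e+01, -3.34469748e+01,  6.97735674e-02,
        2.02665356e-02, -1.86159167e-05]), 'tcp_pos': array([208.19418247, 588.94957621, 231.04203586]), 'eef_rot': array([ 2.85133381e-04,  8.16492707e-01,  5.77355516e-01, -4.32872547e-04]), 'wrist_force': array([ 0.65051806,  0.65481927, -0.21286695]), 'ft_torque': array([ 0.0229586 , -0.0163751 ,  0.01395447]), 'finger_gap': 92.4324044973652} 17.0
```

View pics/top0.png

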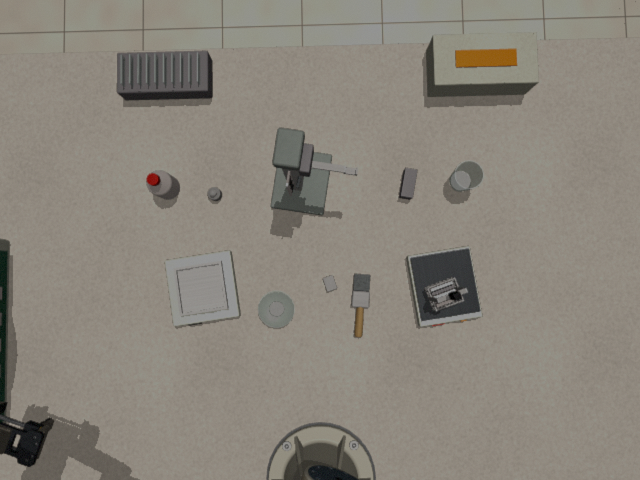

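View pics/side0.png

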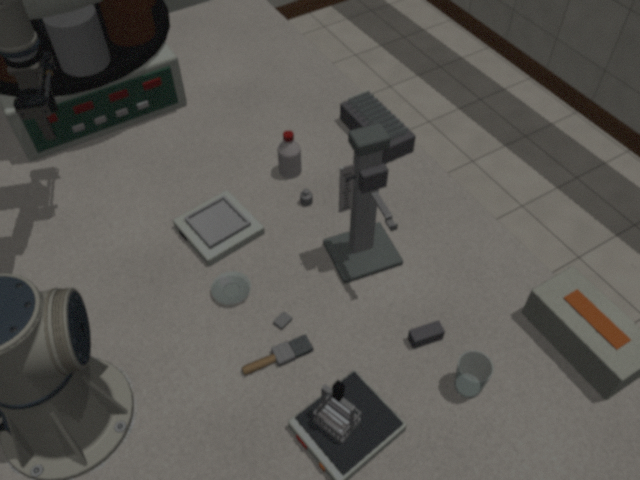

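View pics/wrist0.png

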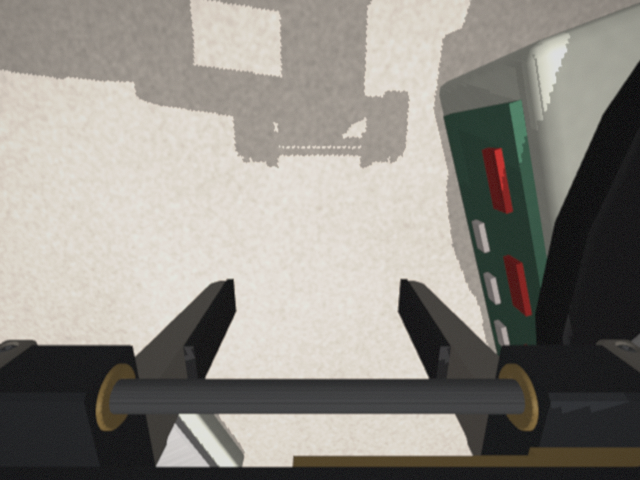

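```bash
python3 - <<'E'
from h import *
crop('top0',260,115,370,225,7); crop('top0',400,240,490,330,7); crop('top0',155,240,250,335,7); crop('side0',280,360,410,480,6); crop('side0',320,110,420,290,4)
E
```

```text
(no output)
```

View pics/top0_c260_115.png

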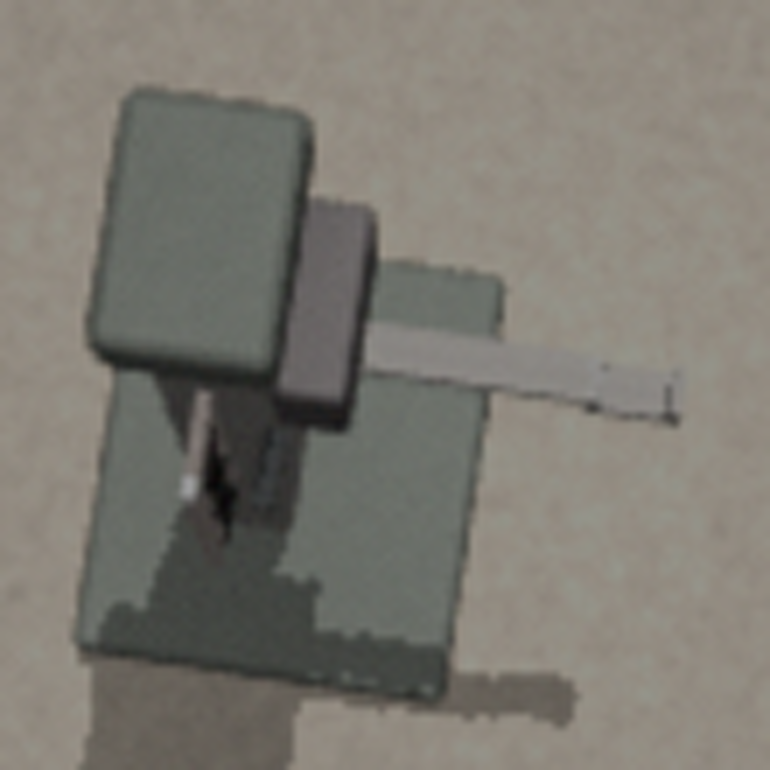

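View pics/top0_c400_240.png

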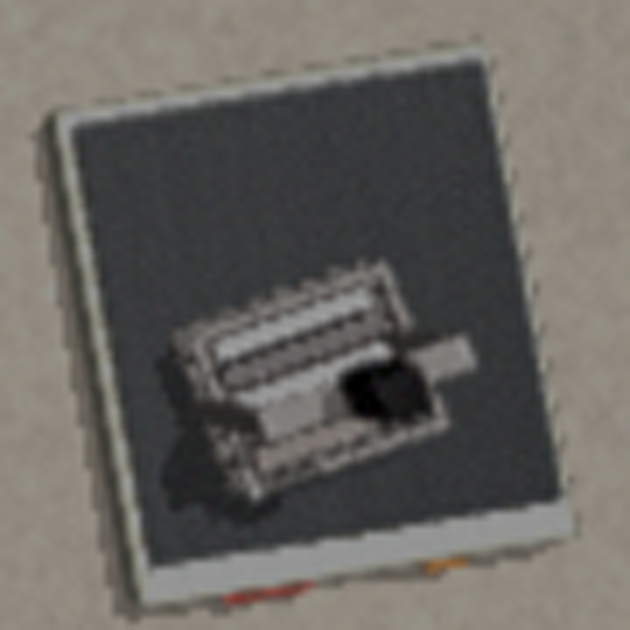

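View pics/top0_c155_240.png

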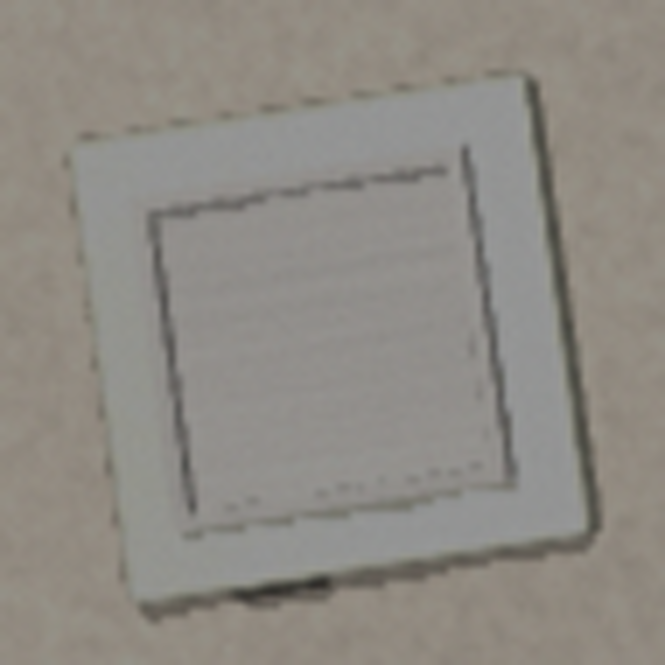

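View pics/side0_c280_360.png

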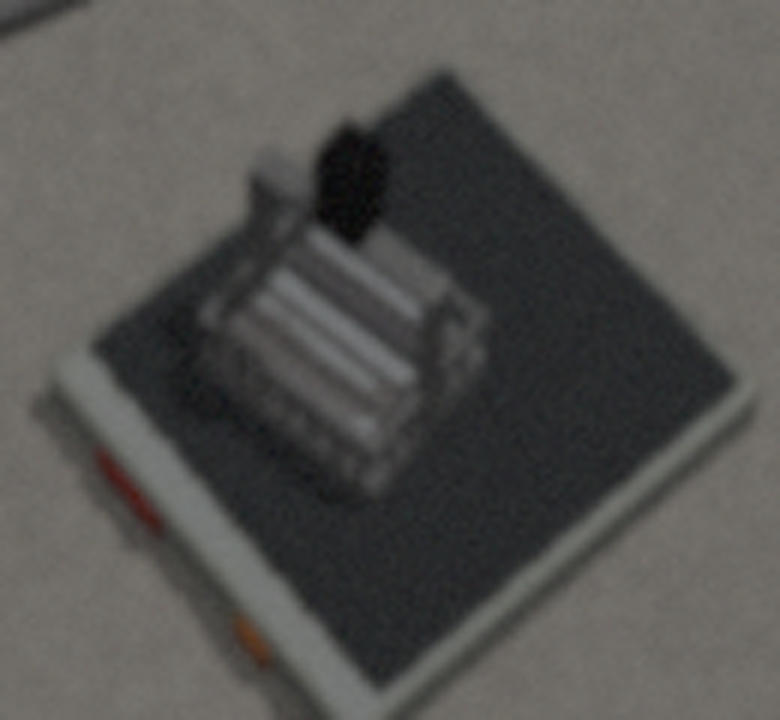

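View pics/side0_c320_110.png

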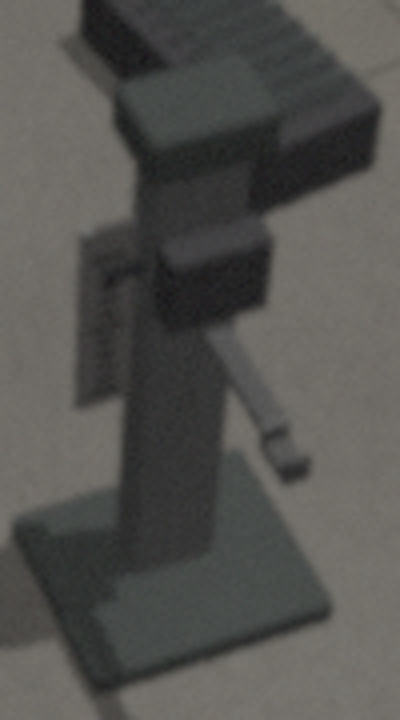

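```bash
cat > fit.py <<'E'
from h import *
from scipy.optimize import least_squares
def fit(obs,x0):
    # obs: (tag,u,v,local xyz)
    def f(p,full=False):
        c,s=np.cos(p[2]),np.sin(p[2]); r=[]
        for t,u,v,L in obs:
            X=(p[0]*100+c*L[0]-s*L[1],p[1]*100+s*L[0]+c*L[1],L[2]); a=proj(t,X); r+=[a[0]-u,a[1]-v]
        return np.array(r)
    s=least_squares(f,x0,loss='soft_l1'); r=f(s.x).reshape(-1,2)
    print('pose',(s.x[0]*100).round(1),(s.x[1]*100).round(1),'yaw',s.x[2].round(4)); print(r.round(1).tolist()); return s.x
E
python3 - <<'E'
from fit import *
T=lambda x,y,ox,oy,s:(ox+(x+.5)/s-.5,oy+(y+.5)/s-.5)
A=lambda x,y,L:('top0',*T(x,y,260,115,7),L)
B=lambda x,y,L:('side0',*T(x,y,320,110,4),L)
print('scale')
obs=[A(503,275,(-75,-75,18)),A(445,690,(-75,75,18)),A(80,643,(55,75,18)),A(680,372,(-134,-7,240)),A(677,420,(-134,7,240)),
 B(330,608,(-75,-75,18)),B(97,685,(-75,75,18)),B(15,525,(55,75,18)),B(310,463,(-134,-7,240)),B(285,475,(-134,7,240))]
# guess
p=fit(obs,[7.5,.8,1.4])
c,s=np.cos(p[2]),np.sin(p[2]); print('seat',p[0]*100-120*c,p[1]*100-120*s)
print('basket')
A=lambda x,y,L:('top0',*T(x,y,400,240,7),L)
B=lambda x,y,L:('side0',*T(x,y,280,360,6),L)
obs=[A(178,330,(28,34,76)),A(388,263,(28,-34,76)),A(447,425,(-28,-34,76)),A(256,497,(-28,34,76)),A(472,340,(5,-34,141)),A(478,370,(-5,-34,141)),
 B(202,310,(-28,34,76)),B(372,492,(-28,-34,76)),B(490,325,(28,-34,76)),B(352,120,(8,8,188))]
for y0 in (.25,): p=fit(obs,[4.3,-2.4,y0])
print('post top proj crop top', [( (a-400)*7,(b-240)*7) for a,b in [proj('top0',(p[0]*100,p[1]*100,188))]])
print('cold')
A=lambda x,y,L:('top0',*T(x,y,155,240,7),L)
obs=[A(72,145,(80,80,28)),A(528,75,(80,-80,28)),A(597,532,(-80,-80,28)),A(135,600,(-80,80,28))]
p=fit(obs,[4,2.5,0.15])
obs=[A(152,213,(51,51,40)),A(465,165,(51,-51,40)),A(512,485,(-51,-51,40)),A(188,532,(-51,51,40))]
fit(obs,[4,2.5,0.15])
E
```

```text
scale
pose 709.7 39.0 yaw 1.3911
[[2.0, 0.5], [0.5, 2.1], [-0.6, 0.3], [2.8, 0.2], [2.1, 0.2], [1.8, -1.4], [-0.6, -1.1], [-1.3, -3.3], [0.5, -1.5], [0.1, -2.5]]
seat 688.2452435022562 -79.11150010658056
basket
pose 430.9 -294.7 yaw 0.3044
[[2.8, 0.4], [1.1, 0.4], [1.0, 0.8], [-0.1, 0.1], [0.1, -0.2], [0.8, -0.0], [-0.3, -0.1], [0.1, -6.4], [0.2, -1.3], [-0.3, -1.7]]
post top proj crop top [(np.float64(408.5026751360084), np.float64(392.77615500622255))]
cold
pose 454.6 270.5 yaw 0.1366
[[-0.6, -0.6], [0.5, -1.1], [0.4, 0.5], [-0.4, 1.3]]
pose 451.1 269.4 yaw 0.1171
[[1.2, 0.8], [-0.8, 1.8], [-2.1, -0.8], [1.2, -1.6]]
```

```bash
cat > plan.py <<'E'
from h import *
def yyaw(): 
    w,x,y,z=sensors.state()['eef_rot']; return np.arctan2(2*(y*y)-1+2*w*w,2*(x*y-w*z))
def plan(target,yaw,v=40.,g=0,start=None,wv=.12):
    s=sensors.state(); p=np.array(s['tcp_pos']) if start is None else np.array(start[:3],float); a=yyaw() if start is None else start[3]
    d=np.array(target,float)-p; da=(yaw-a+np.pi)%(2*np.pi)-np.pi
    if start is None and abs(da)>3: print('big turn')
    n=max(1,int(np.ceil(max(np.linalg.norm(d)/v,abs(da)/wv)))); nc=int(np.ceil(n/5)); 
    print('from',p.round(1),round(a,3),'delta',d.round(1),round(da,3),'rows',n)
    for k in range(nc):
        a0=a+da*min(5*k,n)/n; ty=np.array([np.cos(a0),np.sin(a0),0]); tx=np.array([-np.sin(a0),np.cos(a0),0])
        tx=np.cross(ty,[0,0,-1])
        rows=[]
        for i in range(1,6):
            m=min(5*k+i,n)-5*k; w=d*m/n/1000
            rows.append([round(w@tx,4),round(w@ty,4),round(-w[2],4),round(-da*m/n,3),g])
        print(str(rows).replace('np.float64(','').replace(')',''))
E
python3 - <<'E'
from plan import *
w,x,y,z=sensors.state()['eef_rot'];print(yyaw())
plan((440,-290,320),-2.84+.0)
c=np.load('pics/top0.npz')
for u,v in [(260+312/7,115+115/7),(260+278/7,115+370/7)]: 
    X=atz('top0',u,v,363); d=X[:2]-[709.7,39]; a=1.391; print(X.round(1), d@[np.cos(a),np.sin(a)],d@[-np.sin(a),np.cos(a)])
for u,v in [(376,215),(355,420),(320,198)]:
    for z in (270,300): 
        X=atz('top0',260+u/7,115+v/7,z); d=X[:2]-[709.7,39]; print(z, d@[np.cos(a),np.sin(a)],d@[-np.sin(a),np.cos(a)])
E
```

```text
-0.3398238858741613
from [208.2 588.9 231. ] -0.34 delta [ 231.8 -878.9   89. ] -2.5 rows 23
[[-0.0327, 0.0222, -0.0039, 0.109, 0], [-0.0653, 0.0445, -0.0077, 0.217, 0], [-0.098, 0.0667, -0.0116, 0.326, 0], [-0.1307, 0.089, -0.0155, 0.435, 0], [-0.1634, 0.1112, -0.0193, 0.544, 0]]
[[-0.0165, 0.0359, -0.0039, 0.109, 0], [-0.0329, 0.0719, -0.0077, 0.217, 0], [-0.0494, 0.1078, -0.0116, 0.326, 0], [-0.0658, 0.1437, -0.0155, 0.435, 0], [-0.0823, 0.1797, -0.0193, 0.544, 0]]
[[0.0045, 0.0393, -0.0039, 0.109, 0], [0.009, 0.0785, -0.0077, 0.217, 0], [0.0135, 0.1178, -0.0116, 0.326, 0], [0.018, 0.1571, -0.0155, 0.435, 0], [0.0225, 0.1963, -0.0193, 0.544, 0]]
[[0.0242, 0.0313, -0.0039, 0.109, 0], [0.0483, 0.0626, -0.0077, 0.217, 0], [0.0725, 0.0939, -0.0116, 0.326, 0], [0.0966, 0.1251, -0.0155, 0.435, 0], [0.1208, 0.1564, -0.0193, 0.544, 0]]
[[0.0368, 0.0143, -0.0039, 0.109, 0], [0.0737, 0.0286, -0.0077, 0.217, 0], [0.1105, 0.0429, -0.0116, 0.326, 0], [0.1105, 0.0429, -0.0116, 0.326, 0], [0.1105, 0.0429, -0.0116, 0.326, 0]]
[737.1  11.4 363. ] -22.243843546475798 -31.924944552682234
[671.3  21.3 363. ] -24.305754955069844 34.580262268133694
270 -37.68461326354282 -30.35663059297799
300 -39.26315376271846 -23.418653958451085
270 -41.16415109366381 27.809354656350667
300 -42.644176941314356 33.10050287652674
270 -21.411696174467608 -32.68232075640304
300 -23.45096474575952 -25.678497860909474
```

Emit:
step_arm(steps=[[-0.033, 0.022, -0.004, 0.109, 0], [-0.065, 0.044, -0.008, 0.217, 0], [-0.098, 0.067, -0.012, 0.326, 0], [-0.131, 0.089, -0.015, 0.435, 0], [-0.163, 0.111, -0.019, 0.544, 0]])

```text
t: 0.57
tcp_pos: [258.5, 396.5, 250.2]
eef_rot: [0.0, 0.942, 0.334, -0.0]
wrist_force: [0.8, 1.1, 0.3]
finger_gap: 91.9
```

Emit:
step_arm(steps=[[-0.016, 0.036, -0.004, 0.109, 0], [-0.033, 0.072, -0.008, 0.217, 0], [-0.049, 0.108, -0.012, 0.326, 0], [-0.066, 0.144, -0.015, 0.435, 0], [-0.082, 0.18, -0.019, 0.544, 0]])

```text
t: 0.98
tcp_pos: [309.0, 205.5, 269.6]
eef_rot: [0.0, 0.998, 0.069, 0.0]
wrist_force: [2.3, 0.5, 0.2]
finger_gap: 92.1
```

Emit:
step_arm(steps=[[0.004, 0.039, -0.004, 0.109, 0], [0.009, 0.079, -0.008, 0.217, 0], [0.013, 0.118, -0.012, 0.326, 0], [0.018, 0.157, -0.015, 0.435, 0], [0.022, 0.196, -0.019, 0.544, 0]])

```text
t: 1.4
tcp_pos: [358.9, 14.6, 288.9]
eef_rot: [-0.0, 0.979, -0.202, 0.0]
wrist_force: [1.3, -0.4, -0.4]
finger_gap: 91.9
```

Emit:
step_arm(steps=[[0.024, 0.031, -0.004, 0.109, 0], [0.048, 0.063, -0.008, 0.217, 0], [0.073, 0.094, -0.012, 0.326, 0], [0.097, 0.125, -0.015, 0.435, 0], [0.121, 0.156, -0.019, 0.544, 0]])

```text
t: 1.82
tcp_pos: [409.4, -176.5, 307.7]
eef_rot: [-0.0, 0.889, -0.458, 0.0]
wrist_force: [0.4, 0.6, -0.1]
finger_gap: 92.0
```

Emit:
step_arm(steps=[[0.037, 0.014, -0.004, 0.109, 0], [0.074, 0.029, -0.008, 0.217, 0], [0.11, 0.043, -0.012, 0.326, 0], [0.11, 0.043, -0.012, 0.326, 0], [0.11, 0.043, -0.012, 0.326, 0]])

```text
t: 2.23
tcp_pos: [439.1, -290.2, 319.0]
eef_rot: [0.0, 0.804, -0.595, -0.0]
wrist_force: [-0.2, 1.3, -0.2]
finger_gap: 91.8
```

```bash
python3 - <<'E'
from plan import *
s=sensors.state(); print(s['t'],s['tcp_pos'],yyaw(),s['q'].round(3))
c=snap('wrist','w1'); print(-c['R'].T@c['t'])
print([proj('w1',(430.9,-294.7,z)) for z in (76,141,188)])
E
```

```text
2.2333 [ 439.10744493 -290.18772372  319.0127029 ] -2.844202744093158 [-0.587  0.122  1.736 -0.     1.284  0.687]
[ 520.15538533 -264.82639606  471.73413101]
[(np.float64(318.88938771127687), np.float64(219.68102552107888)), (np.float64(319.2599623132862), np.float64(234.2885879829927)), (np.float64(319.6238461533824), np.float64(248.63240942748016))]
```

View pics/w1.png

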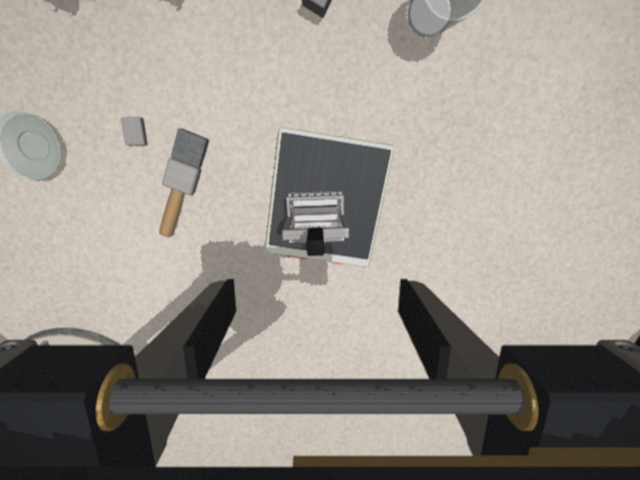

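```bash
python3 - <<'E'
from plan import *
crop('w1',255,120,405,280,5)
E
```

```text
(no output)
```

View pics/w1_c255_120.png

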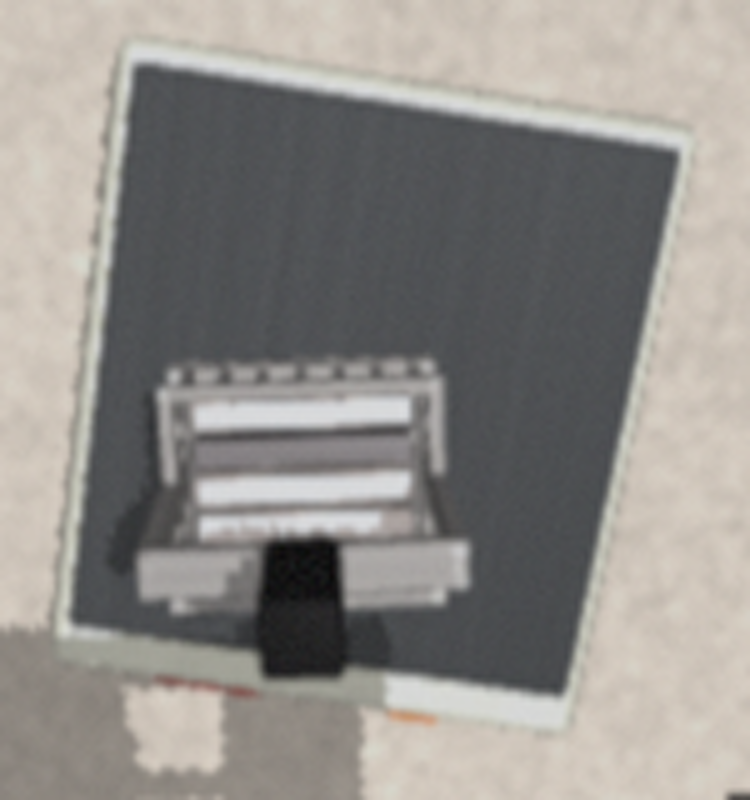

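```bash
python3 - <<'E'
from fit import *
T=lambda x,y,ox,oy,s:(ox+(x+.5)/s-.5,oy+(y+.5)/s-.5)
A=lambda x,y,L:('w1',*T(x,y,255,120,5),L)
obs=[A(138,550,(5,34,141)),A(468,542,(5,-34,141)),A(137,602,(-5,34,141)),A(468,588,(-5,-34,141)),A(262,677,(-8,8,188)),A(343,677,(-8,-8,188)),
A(158,388,(28,34,76)),A(443,378,(28,-34,76)),A(172,612,(-28,34,76)),A(447,604,(-28,-34,76))]
p=fit(obs,[4.3,-2.95,.3])
E
```

```text
pose 430.6 -290.4 yaw 0.3298
[[-0.2, 0.2], [-0.0, -0.3], [0.6, -0.9], [0.0, -0.2], [-0.6, 1.4], [0.9, 0.8], [-0.0, -0.2], [-0.0, -0.1], [-0.1, -0.2], [-0.4, -0.3]]
```

```bash
python3 - <<'E'
from plan import *
plan((430.6,-290.4,172.5),-2.812)
E
```

```text
from [ 438.7 -288.8  318.9] -2.842 delta [  -8.1   -1.6 -146.4] 0.03 rows 4
[[-0.0002, 0.0021, 0.0366, -0.008, 0], [-0.0004, 0.0041, 0.0732, -0.015, 0], [-0.0007, 0.0062, 0.1098, -0.023, 0], [-0.0009, 0.0082, 0.1464, -0.03, 0], [-0.0009, 0.0082, 0.1464, -0.03, 0]]
```

Emit:
step_arm(steps=[[0, 0.003, 0.037, -0.01, 0], [0, 0.006, 0.073, -0.02, 0], [-0.001, 0.008, 0.11, -0.03, 0], [-0.001, 0.008, 0.136, -0.03, 0], [-0.001, 0.008, 0.146, -0.03, 0]])

```text
t: 2.7
tcp_pos: [428.8, -287.1, 170.1]
eef_rot: [-0.0, 0.814, -0.581, -0.003]
wrist_force: [0.1, -0.2, -0.3]
finger_gap: 91.9
```

```bash
python3 - <<'E'
from plan import *
for i in range(2):
    c=snap('wrist','w2'); s=sensors.state(); print(s['t'],s['tcp_pos'],yyaw(),s['wrist_force'])
snap('side','s2');crop('s2',280,340,410,460,6)
E
```

```text
2.75 [ 429.13719293 -287.45716618  170.17447206] -2.8097577808347474 [-0.79799305 -0.47423376 -1.87724692]
2.8 [ 430.23669473 -288.33953611  172.34925499] -2.8100423302096096 [-0.28105763 -0.04022859  0.89914281]
```

View pics/w2.png

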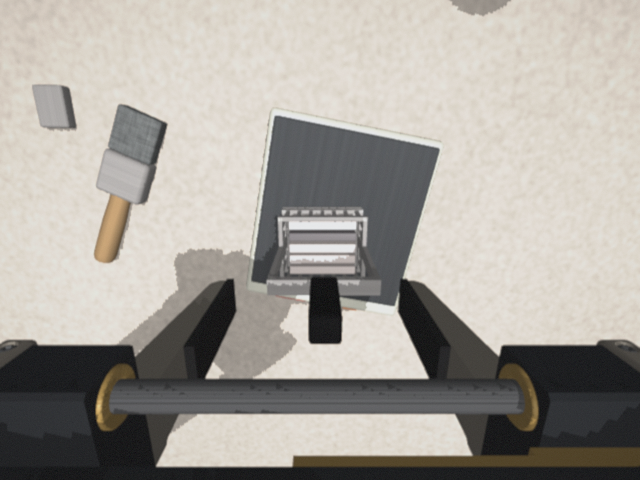

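View pics/s2_c280_340.png

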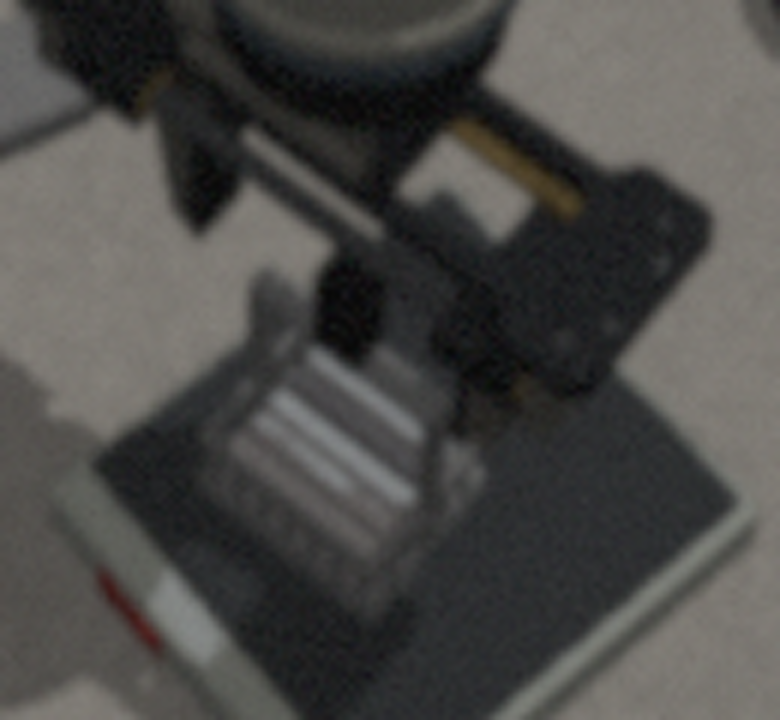

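Emit:
step_arm(steps=[[0.003, 0, 0, 0, 0], [0.003, 0, 0, 0, 0.3], [0.003, 0, 0, 0, 0.6], [0.003, 0, 0, 0, 0.8], [0.003, 0, 0, 0, 1]], newtons=30)

```text
t: 3.27
tcp_pos: [432.5, -293.1, 174.3]
eef_rot: [-0.0, 0.814, -0.581, 0.001]
wrist_force: [-0.1, -0.3, 0.5]
finger_gap: 67.3
```

Emit:
step_arm(steps=[[0, 0, 0, 0, 1], [0, 0, 0, 0, 1], [0, 0, 0, 0, 1], [0, 0, 0, 0, 1], [0, 0, 0, 0, 1]])

```text
t: 3.68
tcp_pos: [432.2, -292.9, 173.5]
eef_rot: [0.0, 0.814, -0.581, -0.0]
wrist_force: [0.9, 0.1, -0.6]
finger_gap: 34.0
```

```bash
python3 - <<'E'
from plan import *
c=snap('wrist','w3')
s=sensors.state(); print(s)
E
```

```text
{'t': 3.7333, 'q': array([-5.98451422e-01,  2.61282606e-01,  1.90815053e+00, -1.73471211e-05,
        9.72237595e-01,  6.42605435e-01]), 'joint_vel': array([-0.0005793 ,  0.00291387,  0.00087419,  0.00044091,  0.00069318,
        0.00016545]), 'effort': array([-4.69141232e-03, -4.87415779e+01, -2.93510306e+01,  5.75993350e-02,
       -3.21472320e-02,  1.60096342e-04]), 'tcp_pos': array([ 432.20808497, -292.89834381,  173.5468724 ]), 'eef_rot': array([ 8.02556161e-06,  8.13574149e-01, -5.81461179e-01, -3.88737882e-05]), 'wrist_force': array([0.36531973, 0.22088566, 0.26587426]), 'ft_torque': array([-0.01902147,  0.07852116, -0.00633234]), 'finger_gap': 30.186174675901242}
```

View pics/w3.png

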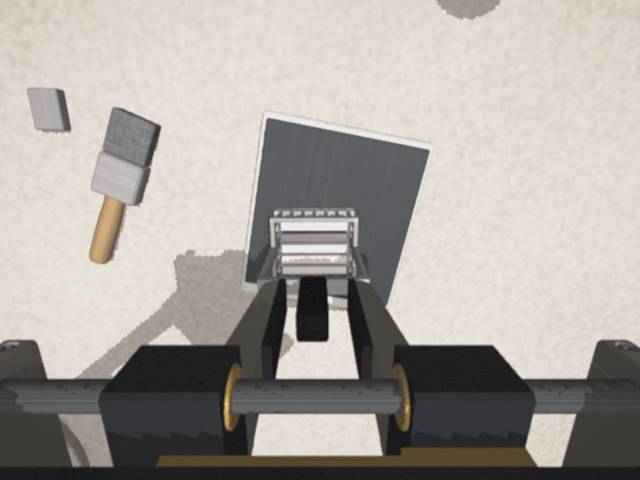

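Emit:
step_arm(steps=[[-0.002, 0, 0, 0, 1], [-0.002, 0, 0, 0, 1], [-0.002, 0, 0, 0, 1], [-0.002, 0, 0, 0, 1], [-0.002, 0, 0, 0, 1]])

```text
t: 4.15
tcp_pos: [431.4, -290.9, 173.5]
eef_rot: [-0.0, 0.814, -0.581, -0.0]
wrist_force: [-0.4, 1.4, -0.0]
finger_gap: 15.6
```

Emit:
step_arm(steps=[[0, 0, 0, 0, 1], [0, 0, -0.002, 0, 1], [0, 0, -0.004, 0, 1], [0, 0, -0.007, 0, 1], [0, 0, -0.01, 0, 1]])

```text
t: 4.57
tcp_pos: [431.6, -291.0, 183.8]
eef_rot: [0.0, 0.814, -0.581, -0.0]
wrist_force: [-0.7, 0.6, -2.4]
finger_gap: 15.8
```

Emit:
step_arm(steps=[[0, 0, -0.003, 0, 1], [0, 0, -0.005, 0, 1], [0, 0, -0.005, 0, 1], [0, 0, -0.005, 0, 1], [0, 0, -0.005, 0, 1]])

```text
t: 4.98
tcp_pos: [431.5, -290.9, 188.5]
eef_rot: [-0.0, 0.814, -0.581, -0.0]
wrist_force: [0.5, -0.5, -2.3]
finger_gap: 15.6
```

```bash
python3 - <<'E'
from plan import *
F=[]
snap('wrist','w4');snap('side','s4');
for i in range(8):
    optics.camera('top'); s=sensors.state(); F.append(np.r_[s['wrist_force'],s['tcp_pos'],s['finger_gap'],s['ft_torque']])
print(np.round(F,2)); print(np.mean(F,0)); print(s['t'])
crop('w4',200,150,430,380,3); 
E
```

```text
[[-7.8000e-01  6.4000e-01 -2.2900e+00  4.3149e+02 -2.9092e+02  1.8844e+02
   1.5760e+01  4.0000e-02  1.6000e-01  1.0000e-02]
 [-3.4000e-01  3.5000e-01 -2.4800e+00  4.3149e+02 -2.9092e+02  1.8844e+02
   1.6000e+01 -3.0000e-02  1.5000e-01  4.0000e-02]
 [-1.3000e-01  8.0000e-02 -1.6900e+00  4.3151e+02 -2.9093e+02  1.8845e+02
   1.5520e+01 -8.0000e-02  1.9000e-01  1.0000e-02]
 [-7.1000e-01 -3.0000e-01 -1.9700e+00  4.3152e+02 -2.9095e+02  1.8845e+02
   1.5720e+01 -6.0000e-02  9.0000e-02 -4.0000e-02]
 [ 1.7000e-01  5.0000e-02 -2.4300e+00  4.3157e+02 -2.9098e+02  1.8852e+02
   1.5850e+01 -2.0000e-02  1.5000e-01 -0.0000e+00]
 [ 3.7000e-01 -1.0500e+00 -2.2900e+00  4.3156e+02 -2.9098e+02  1.8854e+02
   1.5780e+01 -3.0000e-02  2.0000e-01  2.0000e-02]
 [-1.5000e-01 -6.8000e-01 -2.3900e+00  4.3157e+02 -2.9100e+02  1.8855e+02
   1.5620e+01 -4.0000e-02  2.2000e-01 -3.0000e-02]
 [ 4.8000e-01  1.8000e-01 -2.1400e+00  4.3159e+02 -2.9102e+02  1.8857e+02
   1.5490e+01 -5.0000e-02  1.4000e-01 -2.0000e-02]]
[-1.35559533e-01 -9.00749472e-02 -2.20983843e+00  4.31538789e+02
 -2.90964412e+02  1.88494233e+02  1.57173662e+01 -3.28687394e-02
  1.63146144e-01 -1.16075194e-03]
5.4833
```

View pics/w4_c200_150.png

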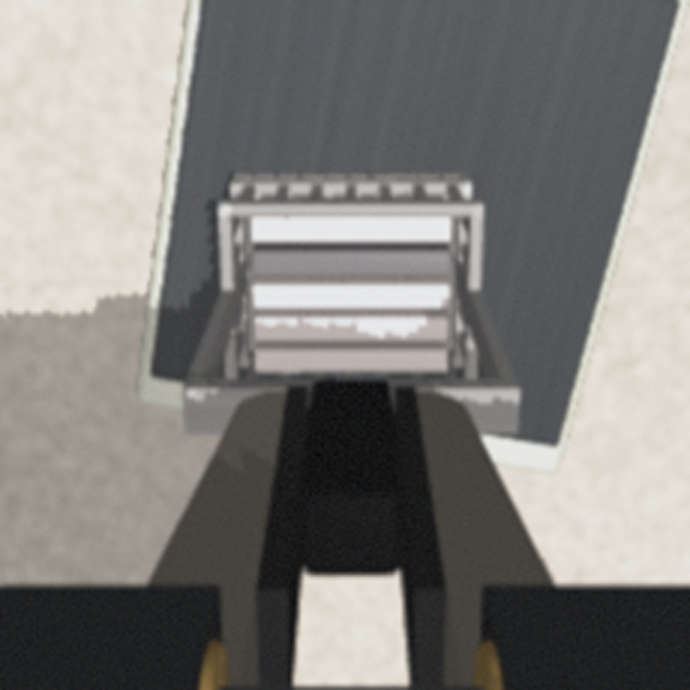

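View pics/s4.png

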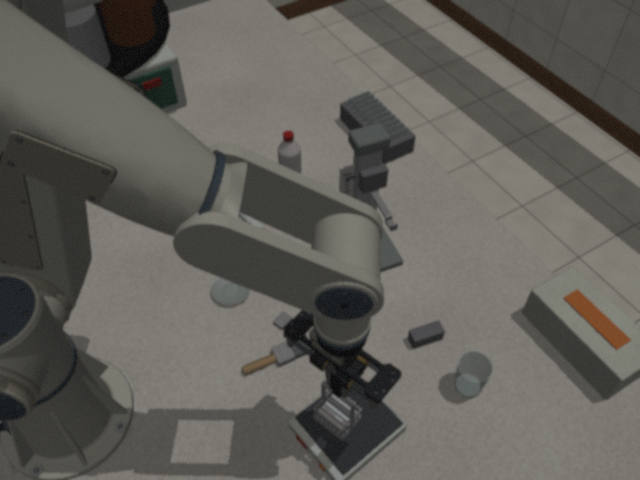

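```bash
python3 - <<'E'
from plan import *
plan((431.5,-291,290),-2.812,v=25,g=1)
plan((671,-171,290),-1.7506,v=28,g=1,start=(431.5,-291,290,-2.812))
E
```

```text
from [ 431.6 -291.   188.6] -2.812 delta [-1.000e-01  0.000e+00  1.014e+02] -0.0 rows 5
[[-0.0, 0.0, -0.0203, 0.0, 1], [-0.0, 0.0, -0.0406, 0.0, 1], [-0.0, 0.0, -0.0609, 0.0, 1], [-0.0, 0.0001, -0.0811, 0.0, 1], [-0.0001, 0.0001, -0.1014, 0.0, 1]]
from [ 431.5 -291.   290. ] -2.812 delta [239.5 120.    0. ] 1.061 rows 10
[[-0.0036, -0.0265, -0.0, -0.106, 1], [-0.0072, -0.0531, -0.0, -0.212, 1], [-0.0108, -0.0796, -0.0, -0.318, 1], [-0.0144, -0.1062, -0.0, -0.425, 1], [-0.018, -0.1327, -0.0, -0.531, 1]]
[[0.0103, -0.0247, -0.0, -0.106, 1], [0.0207, -0.0494, -0.0, -0.212, 1], [0.031, -0.0742, -0.0, -0.318, 1], [0.0413, -0.0989, -0.0, -0.425, 1], [0.0516, -0.1236, -0.0, -0.531, 1]]
```

Emit:
step_arm(steps=[[0, 0, -0.015, 0, 1], [0, 0, -0.038, 0, 1], [0, 0, -0.062, 0, 1], [0, 0, -0.086, 0, 1], [0, 0, -0.101, 0, 1]])

```text
t: 5.9
tcp_pos: [432.2, -291.4, 292.0]
eef_rot: [-0.0, 0.814, -0.581, 0.001]
wrist_force: [0.7, 0.1, -2.1]
finger_gap: 15.8
```

Emit:
step_arm(steps=[[-0.002, -0.017, 0, -0.07, 1], [-0.006, -0.043, 0, -0.17, 1], [-0.01, -0.073, 0, -0.29, 1], [-0.014, -0.103, 0, -0.41, 1], [-0.018, -0.133, 0, -0.53, 1]])

```text
t: 6.32
tcp_pos: [552.6, -230.2, 289.7]
eef_rot: [0.0, 0.938, -0.345, 0.0]
wrist_force: [-0.2, 0.2, -2.6]
finger_gap: 15.8
```

Emit:
step_arm(steps=[[0.012, -0.028, 0, -0.12, 1], [0.024, -0.057, 0, -0.24, 1], [0.035, -0.085, 0, -0.36, 1], [0.045, -0.108, 0, -0.46, 1], [0.052, -0.124, 0, -0.531, 1]])

```text
t: 6.73
tcp_pos: [673.8, -169.3, 289.1]
eef_rot: [-0.0, 0.996, -0.087, 0.0]
wrist_force: [0.3, -1.2, -1.8]
finger_gap: 15.7
```

```bash
python3 - <<'E'
from plan import *
snap('side','s5');snap('top','t5');snap('wrist','w5')
s=sensors.state(); print(s['t'],s['tcp_pos'],yyaw(),s['q'].round(3),s['wrist_force'],s['finger_gap'])
print(proj('w5',(688,-79,230)))
crop('s5',300,120,460,320,4)
E
```

```text
6.8833 [ 672.36599564 -170.12603349  288.75188397] -1.7502952873428181 [-0.25   0.418  1.409 -0.     1.315 -0.07 ] [-0.02032939  0.33738379 -2.20605131] 15.949510966975447
(np.float64(312.3583129728285), np.float64(127.61904330219852))
```

View pics/w5.png

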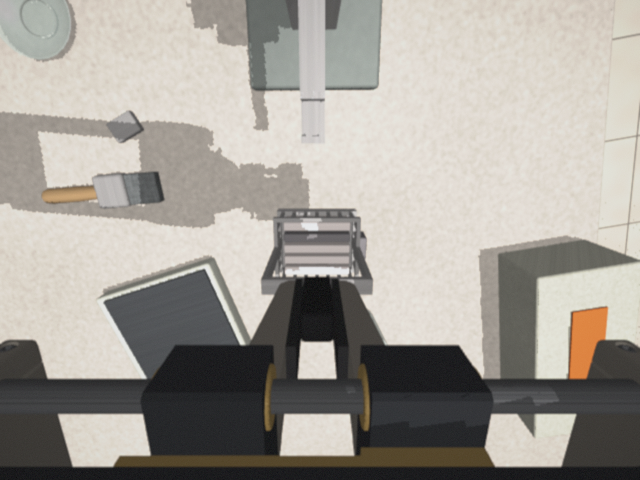

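View pics/s5_c300_120.png

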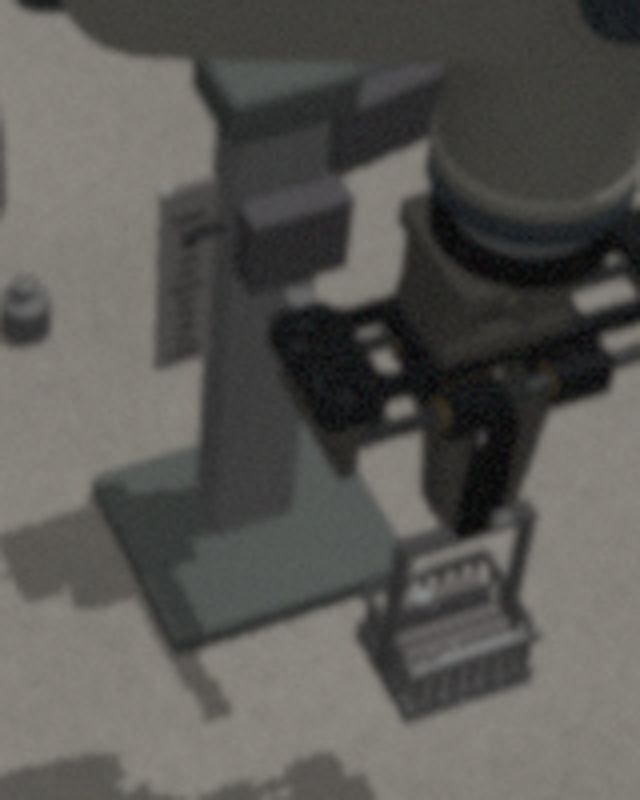

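```bash
python3 - <<'E'
from plan import *
crop('w5',240,0,400,150,5)
crop('w5',250,195,385,350,5)
E
```

View pics/w5_c240_0.png

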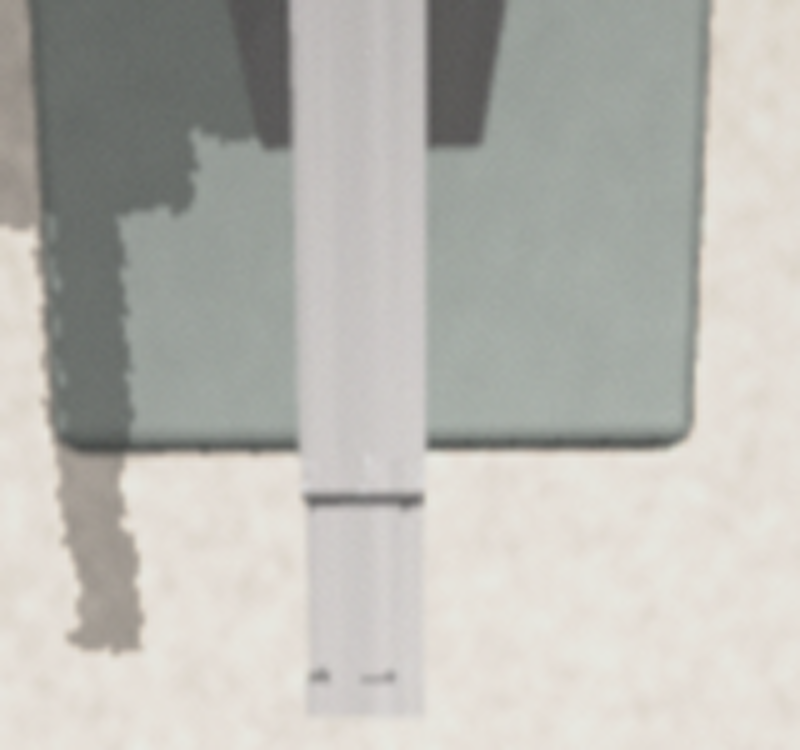

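View pics/w5_c250_195.png

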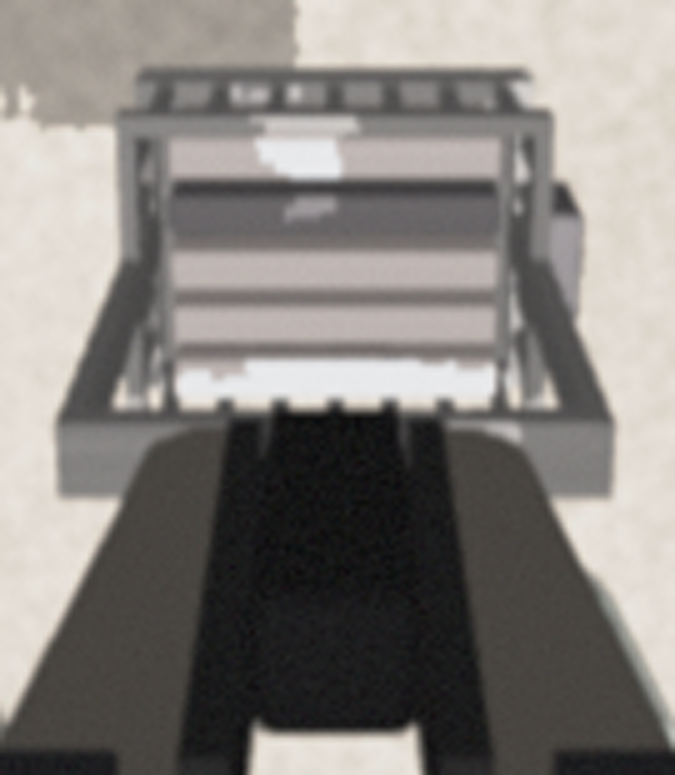

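```bash
python3 - <<'E'
from fit import *
T=lambda x,y,ox,oy,s:(ox+(x+.5)/s-.5,oy+(y+.5)/s-.5)
A=lambda x,y,L:('w5',*T(x,y,240,0,5),L)
# +y of scale: image? mast up, +y scale = left when looking... x up -> y left
obs=[A(303,490,(10,7,240)),A(424,490,(10,-7,240)),A(308,678,(-10,7,240)),A(424,678,(-10,-7,240)),A(308,716,(-14,7,240)),A(424,716,(-14,-7,240)),
A(60,443,(45,75,18)),A(692,440,(45,-75,18))]
p=fit(obs,[6.88,-.79,1.39]); q=fit(obs[:6],[6.88,-.79,1.39])
B=lambda x,y,L:('w5',*T(x,y,250,195,5),L)
def f(p):
    c,s=np.cos(p[2]),np.sin(p[2]); r=[]
    for t,u,v,L in ob:
        X=(p[0]*100+c*L[0]-s*L[1],p[1]*100+s*L[0]+c*L[1],p[3]*100+L[2]); a=proj(t,X); r+=[a[0]-u,a[1]-v]
    return np.array(r)
ob=[B(58,425,(5,34,5)),B(612,425,(5,-34,5)),B(58,497,(-5,34,5)),B(612,497,(-5,-34,5)),B(118,115,(28,34,-60)),B(552,115,(28,-34,-60))]
s=least_squares(f,[6.72,-1.7,1.39,2.5]); print('bar',s.x*[100,100,1,100],f(s.x).round(1))
b=s.x*[100,100,1,100]
for h in (p,q):
    c,sn=np.cos(h[2]),np.sin(h[2]); d=b[:2]-h[:2]*100
    print('bar in seat frame x,y',d@[c,sn],d@[-sn,c],'dyaw',b[2]-h[2])
st=sensors.state(); print(st['tcp_pos'],st['t'], yyaw()+np.pi)
E
```

```text
pose 689.2 -73.7 yaw 1.3978
[[-0.3, 0.2], [0.6, 0.1], [-0.6, 0.2], [0.5, 0.1], [-0.5, -0.2], [0.4, -0.3], [-1.5, -0.0], [0.9, -0.0]]
pose 689.2 -73.6 yaw 1.3993
[[-0.3, 0.2], [0.5, 0.0], [-0.6, 0.2], [0.5, 0.0], [-0.5, -0.2], [0.5, -0.3]]
bar [ 674.11098782 -171.05717484    1.39372679  249.32496564] [-0.5 -0.5  0.4 -0.5  0.3  0.1 -0.4  0.1 -0.5  0.5  0.5  0.5]
bar in seat frame x,y -98.55271106180258 -1.8710293289033997 dyaw -0.004079151408747483
bar in seat frame x,y -98.56233779504487 -1.7385970188093078 dyaw -0.005579469803556503Traceback (most recent call last):
  File "<stdin>", line 20, in <module>
NameError: name 'yyaw' is not defined
```

Emit:
step_arm(steps=[[0, -0.008, 0, 0, 1], [-0.001, -0.025, 0, -0.005, 1], [-0.002, -0.045, 0, -0.005, 1], [-0.002, -0.062, 0, -0.005, 1], [-0.002, -0.07, 0, -0.005, 1]])

```text
t: 7.3
tcp_pos: [682.3, -99.0, 290.0]
eef_rot: [-0.0, 0.996, -0.087, 0.0]
wrist_force: [0.2, -0.1, -2.3]
finger_gap: 15.9
```

Emit:
step_arm(steps=[[0, -0.006, 0, 0, 1], [0, -0.013, 0, 0, 1], [0, -0.02, 0, 0, 1], [0, -0.025, 0, 0, 1], [0, -0.0285, 0, 0, 1]])

```text
t: 7.72
tcp_pos: [687.5, -73.2, 289.5]
eef_rot: [-0.0, 0.996, -0.087, -0.0]
wrist_force: [0.2, 0.3, -1.7]
finger_gap: 15.6
```

```bash
python3 - <<'E'
from plan import *
optics.camera('top');optics.camera('top');optics.camera('top')
snap('side','s6');snap('top','t6');snap('wrist','w6')
s=sensors.state(); print(s['t'],s['tcp_pos'],yyaw()+np.pi,s['q'].round(3),s['wrist_force'],s['finger_gap'])
crop('s6',320,140,460,300,5)
crop('w6',250,150,385,350,4)
E
```

```text
8.0167 [687.37732349 -74.00847188 289.55088589] 1.395405952953943 [-0.109  0.413  1.415 -0.     1.314  0.066] [ 0.21769553 -0.22292271 -1.77296667] 15.85798908496593
```

View pics/w6.png

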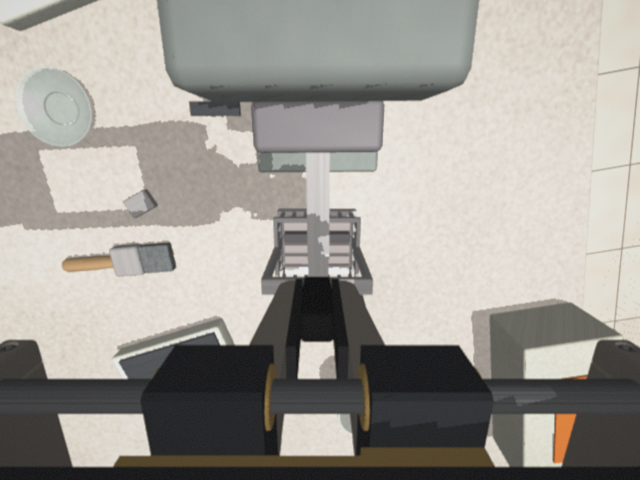

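View pics/s6_c320_140.png

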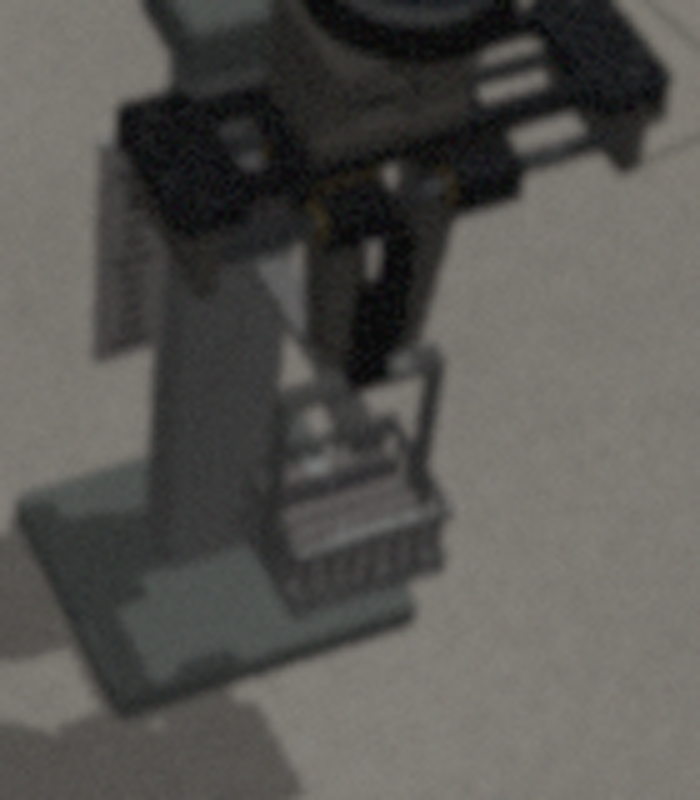

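View pics/w6_c250_150.png

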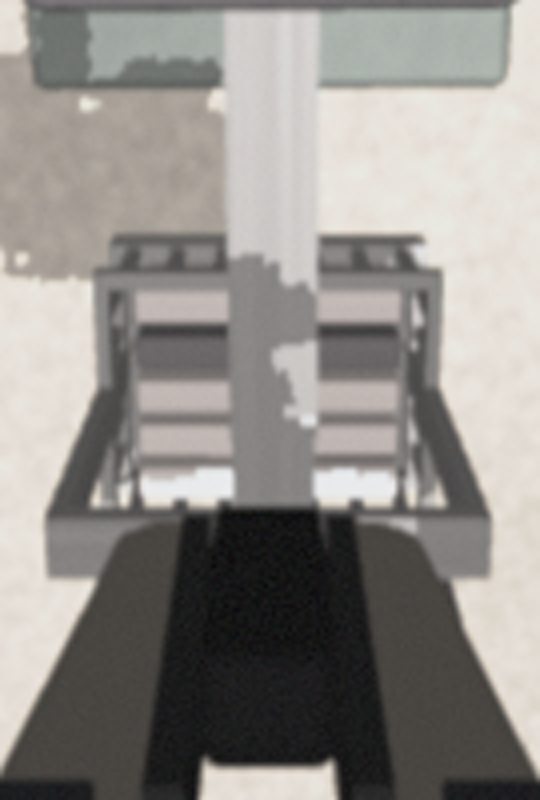

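```bash
python3 - <<'E'
import cv2,numpy as np
im=cv2.imread('pics/w6.png')[215:285,295:340].astype(float)
im=np.clip((im-80)*2.2,0,255).astype(np.uint8)
cv2.imwrite('pics/w6e.png',cv2.resize(im,None,fx=8,fy=8,interpolation=cv2.INTER_CUBIC))
g=cv2.imread('pics/w6.png').mean(2)
for v in range(238,282): print(v,g[v,306:332].round().astype(int))
E
```

```text
238 [108 123 132 134 137 136 135 136 132 130 131 144 181 196 198 201 201 200
 200 201 201 201 193 150 111 103]
239 [109 122 130 134 137 135 136 136 132 133 132 147 183 197 200 200 202 200
 200 200 201 202 192 149 112 104]
240 [107 123 130 135 135 138 136 135 133 132 132 143 180 195 198 199 201 201
 201 201 201 201 192 150 113 102]
241 [108 120 130 137 137 138 137 136 132 133 131 138 164 189 194 196 199 200
 201 200 200 200 191 148 111 101]
242 [111 124 130 135 136 137 136 134 133 133 132 134 149 176 171 174 193 200
 200 199 200 201 193 150 116 104]
243 [115 125 133 135 135 135 136 133 132 132 132 132 139 154 145 154 187 198
 200 198 200 202 192 154 121 111]
244 [125 129 133 133 136 136 135 132 133 132 132 133 134 137 134 148 182 199
 200 199 199 201 191 156 129 123]
245 [153 142 133 135 135 135 136 134 132 130 131 132 133 134 131 140 166 192
 200 199 200 199 197 173 157 154]
246 [176 152 136 134 136 137 135 136 133 131 132 133 132 132 131 133 151 186
 198 200 200 198 196 188 179 177]
247 [181 155 136 134 136 135 135 135 130 133 132 131 132 133 132 134 148 184
 198 197 198 199 196 191
[... 2979 characters left out ...]
34 135 136 155 196 224 228]
275 [111 124 138 131 129 128 129 128 127 127 126 124 124 126 126 129 129 127
 126 127 127 124 119 152 207 220]
276 [ 65  82 101  99  96  97  96  97  95  95  97  97  96  95  96  98  97  97
  95  96  97  93  87 116 167 180]
277 [ 37  42  53  50  49  50  49  47  51  48  50  45  47  49  48  51  50  48
  49  50  49  51  54  79 111 117]
278 [20 23 16 22 17 17 23 15 20 19 19 16 20 23 21 24 19 22 21 14 23 20 27 52
 75 76]
279 [19 16 20 22 14 17 14 22 19 24 19 18 19 15 15 19 17 13 15 20 18 14 23 41
 64 58]
280 [21 24 19 23 23 20 22 20 17 24 22 22 18 24 19 15 15 23 17 23 20 20 15 36
 61 55]
281 [16 20 22 20 21 23 23 24 22 23 24 21 12 23 22 14 22 19 21 25 20 22 20 38
 59 54]
```

View pics/w6e.png

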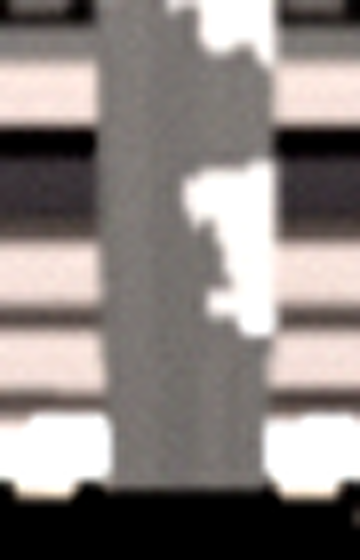

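```bash
python3 - <<'E'
from plan import *
a=1.398;c,s=np.cos(a),np.sin(a)
for L in [(10,0,240),(-2,0,240),(10,7,240),(10,-7,240),(10,-7,230),(3,-7,230),(3,7,230)]:
    print(L,proj('w6',(689.2+c*L[0]-s*L[1],-73.7+s*L[0]+c*L[1],L[2])))
E
```

```text
(10, 0, 240) (np.float64(318.3605801797672), np.float64(259.2832666967638))
(-2, 0, 240) (np.float64(318.39850112641733), np.float64(276.47058651224484))
(10, 7, 240) (np.float64(307.5200279130443), np.float64(259.3195802845038))
(10, -7, 240) (np.float64(329.20199427156325), np.float64(259.24695022208965))
(10, -7, 230) (np.float64(328.66913149081194), np.float64(254.13239043015642))
(3, -7, 230) (np.float64(328.5965393840244), np.float64(263.84850875542827))
(3, 7, 230) (np.float64(308.02551898740353), np.float64(263.91707048030423))
```

Emit:
step_arm(steps=[[0, 0, 0.003, 0, 1], [0, 0, 0.007, 0, 1], [0, 0, 0.011, 0, 1], [0, 0, 0.014, 0, 1], [0, 0, 0.016, 0, 1]])

```text
t: 8.43
tcp_pos: [687.1, -73.6, 272.7]
eef_rot: [-0.0, 0.996, -0.087, -0.001]
wrist_force: [-0.2, -0.5, -2.2]
finger_gap: 15.7
```

Emit:
step_arm(steps=[[0, 0, 0.001, 0, 1], [0, 0, 0.0025, 0, 1], [0, 0, 0.004, 0, 1], [0, 0, 0.006, 0, 1], [0, 0, 0.008, 0, 1]])

```text
t: 8.85
tcp_pos: [687.5, -73.6, 265.6]
eef_rot: [-0.0, 0.996, -0.087, 0.0]
wrist_force: [0.8, 0.0, -2.3]
finger_gap: 15.9
```

```bash
cat > avg.py <<'E'
from plan import *
def avg(n=10):
    F=[]
    for i in range(n):
        optics.camera('top'); s=sensors.state(); F.append(np.r_[s['wrist_force'],s['tcp_pos'],s['ft_torque'],s['finger_gap']])
    print(s['t'],np.mean(F,0).round(2), 'std',np.std(F,0)[:3].round(2))
E
python3 - <<'E'
from avg import *
avg(6); snap('side','s7'); crop('s7',320,140,460,300,5)
E
```

```text
9.15 [-2.0000e-02 -3.4000e-01 -1.9700e+00  6.8739e+02 -7.3570e+01  2.6546e+02
 -6.0000e-02  8.0000e-02 -0.0000e+00  1.5750e+01] std [0.39 0.47 0.44]
```

View pics/s7_c320_140.png

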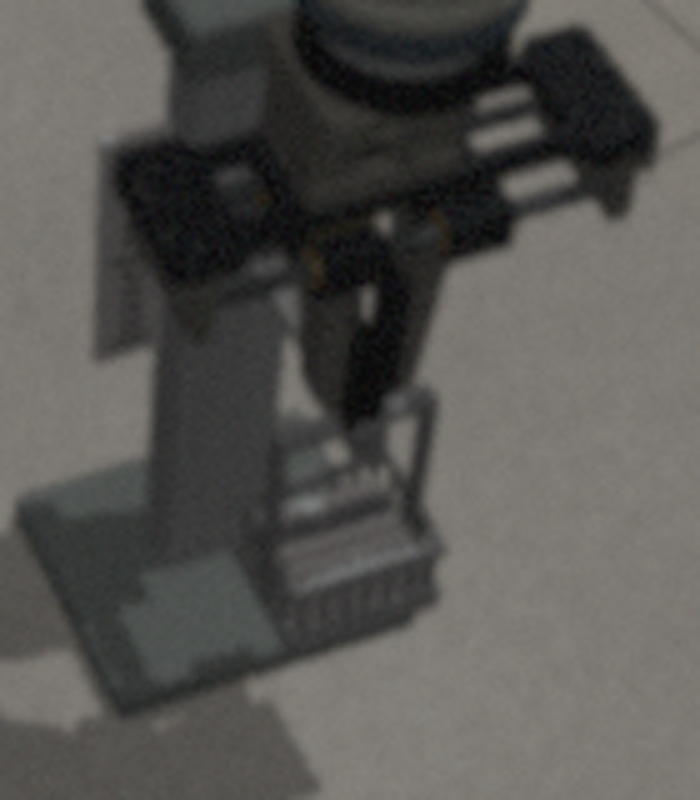

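Emit:
step_arm(steps=[[0, 0, 0.001, 0, 1], [0, 0, 0.003, 0, 1], [0, 0, 0.006, 0, 1], [0, 0, 0.009, 0, 1], [0, 0, 0.012, 0, 1]])

```text
t: 9.62
tcp_pos: [687.5, -73.6, 253.3]
eef_rot: [-0.0, 0.996, -0.087, 0.0]
wrist_force: [1.0, 0.1, -0.4]
finger_gap: 15.9
```

Emit:
step_arm(steps=[[0, 0, 0.003, 0, 1], [0, 0, 0.006, 0, 1], [0, 0, 0.008, 0, 1], [0, 0, 0.009, 0, 1], [0, 0, 0.01, 0, 1]])

```text
t: 10.03
tcp_pos: [687.5, -73.6, 243.5]
eef_rot: [0.0, 0.996, -0.087, 0.0]
wrist_force: [0.5, -0.1, 0.1]
finger_gap: 15.8
```

```bash
python3 - <<'E'
from avg import *
avg(8); snap('side','s8'); crop('s8',320,140,460,300,5); snap('wrist','w8')
E
```

```text
10.4333 [ 5.0000e-01  7.0000e-02 -4.4000e-01  6.8746e+02 -7.3570e+01  2.4366e+02
 -2.0000e-02 -2.0000e-02  1.0000e-02  1.5800e+01] std [0.59 0.51 0.36]
```

View pics/s8_c320_140.png

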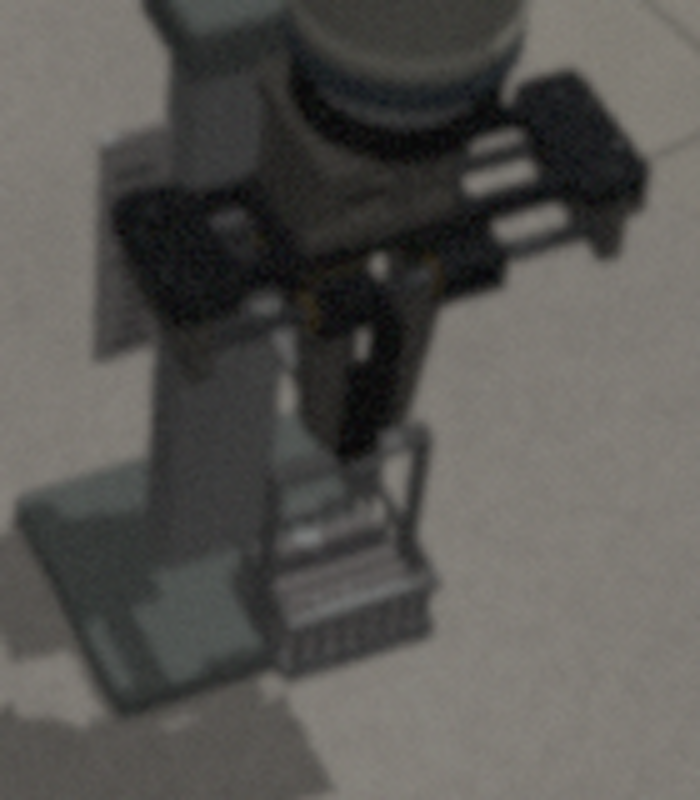

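View pics/w8.png

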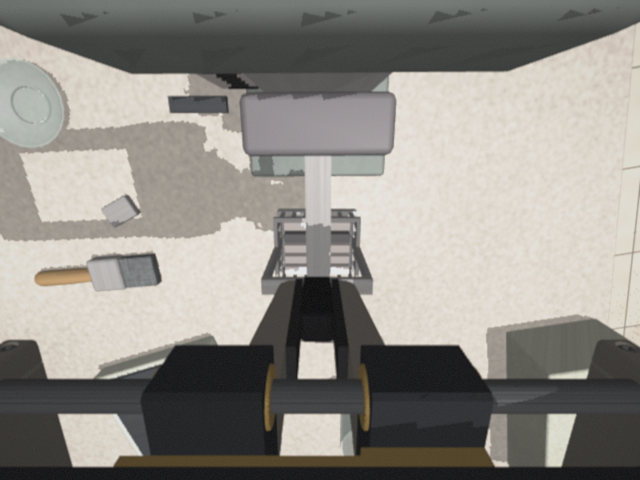

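Emit:
step_arm(steps=[[0, 0, 0.001, 0, 1], [0, 0, 0.003, 0, 1], [0, 0, 0.005, 0, 1], [0, 0, 0.0065, 0, 1], [0, 0, 0.0075, 0, 1]])

```text
t: 10.95
tcp_pos: [687.5, -73.6, 235.8]
eef_rot: [-0.0, 0.996, -0.087, 0.0]
wrist_force: [0.6, 1.0, -0.6]
finger_gap: 16.1
```

```bash
python3 - <<'E'
from avg import *
avg(22)
E
```

```text
12.05 [ 8.5000e-01  3.6000e-01 -1.4000e-01  6.8745e+02 -7.3570e+01  2.3609e+02
  2.0000e-02 -7.0000e-02 -2.0000e-02  1.5720e+01] std [0.43 0.55 0.38]
```

Emit:
step_arm(steps=[[0, 0, 0.001, 0, 1], [0.0005, 0, 0.002, 0, 1], [0.0005, 0, 0.002, 0, 1], [0.0005, 0, 0.002, 0, 1], [0.0005, 0, 0.002, 0, 1]])

```text
t: 12.47
tcp_pos: [687.7, -73.6, 234.0]
eef_rot: [-0.0, 0.996, -0.087, -0.0]
wrist_force: [-0.4, 0.4, 0.2]
finger_gap: 15.8
```

```bash
python3 - <<'E'
from avg import *
avg(16)
E
```

```text
13.2667 [-1.0100e+00  5.2000e-01 -3.0000e-02  6.8785e+02 -7.3680e+01  2.3407e+02
  4.0000e-02  2.9000e-01  1.0000e-02  1.5750e+01] std [0.43 0.35 0.57]
```

Emit:
step_arm(steps=[[-0.00025, 0, 0, 0, 1], [-0.00025, 0, 0, 0, 1], [-0.00025, 0, 0, 0, 1], [-0.00025, 0, 0, 0, 1], [-0.00025, 0, 0, 0, 1]], newtons=8)

```text
t: 13.68
tcp_pos: [687.8, -73.7, 234.1]
eef_rot: [0.0, 0.996, -0.087, 0.0]
wrist_force: [0.0, -0.4, -0.4]
finger_gap: 16.2
```

```bash
python3 - <<'E'
from avg import *
avg(14)
E
```

```text
14.3833 [-0.0000e+00 -3.8000e-01  1.9000e-01  6.8777e+02 -7.3670e+01  2.3414e+02
 -1.2000e-01  4.0000e-02  1.0000e-02  1.5960e+01] std [0.25 0.45 0.54]
```

Balanced. Release gently.

Emit:
step_arm(steps=[[0, 0, 0, 0, 0.82], [0, 0, 0, 0, 0.81], [0, 0, 0, 0, 0.8], [0, 0, 0, 0, 0.79], [0, 0, 0, 0, 0.78]], newtons=3)

```text
t: 14.8
tcp_pos: [687.6, -73.6, 234.1]
eef_rot: [0.0, 0.996, -0.087, -0.0]
wrist_force: [-0.1, -0.2, -0.0]
finger_gap: 20.4
```

```bash
python3 - <<'E'
from avg import *
snap('wrist','w9');avg(4);snap('wrist','w10')
crop('w10',250,150,385,350,4)
E
```

```text
15.05 [ 1.5000e-01 -2.3000e-01  1.3000e-01  6.8766e+02 -7.3630e+01  2.3407e+02
 -9.0000e-02  9.0000e-02 -2.0000e-02  2.0240e+01] std [0.18 0.42 0.44]
```

View pics/w10_c250_150.png

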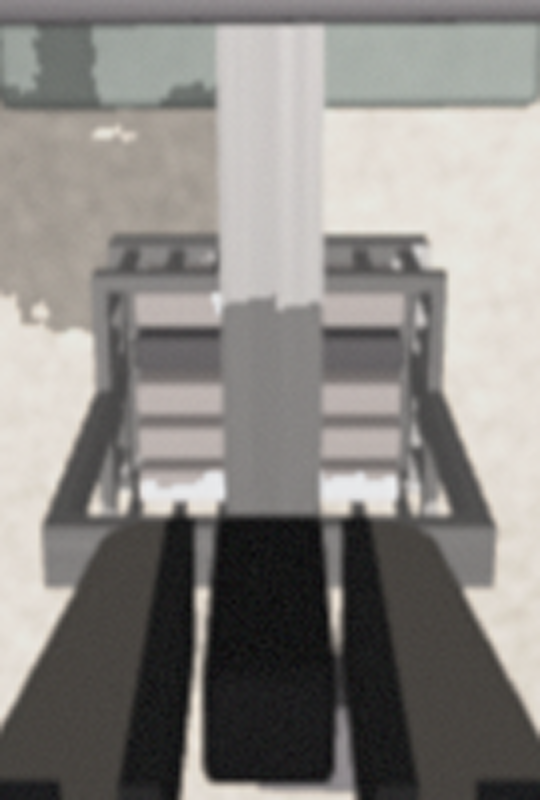

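Emit:
step_arm(steps=[[0, 0, 0, 0, 0.7], [0, 0, 0, 0, 0.6], [0, 0, 0, 0, 0.5], [0, 0, 0, 0, 0.5], [0, 0, 0, 0, 0.5]])

```text
t: 15.52
tcp_pos: [687.7, -73.6, 234.1]
eef_rot: [0.0, 0.996, -0.087, 0.0]
wrist_force: [0.2, -0.2, -0.7]
finger_gap: 46.2
```

Emit:
step_arm(steps=[[0, 0, 0, 0, 0.5], [0, 0, 0, 0, 0.5], [0, 0, 0, 0, 0.5], [0, 0, 0, 0, 0.5], [0, 0, 0, 0, 0.5]])

```text
t: 15.93
tcp_pos: [687.7, -73.6, 234.1]
eef_rot: [-0.0, 0.996, -0.087, 0.0]
wrist_force: [-0.1, 0.3, -0.1]
finger_gap: 46.0
```

Emit:
step_arm(steps=[[0, 0, 0, 0, 0.5], [0, 0, 0, 0, 0.5], [0, 0, 0, 0, 0.5], [0, 0, 0, 0, 0.5], [0, 0, 0, 0, 0.5]])

```text
t: 16.35
tcp_pos: [687.7, -73.6, 234.1]
eef_rot: [0.0, 0.996, -0.087, 0.0]
wrist_force: [-1.1, 0.1, -0.9]
finger_gap: 46.1
```

```bash
python3 - <<'E'
from avg import *
snap('wrist','w11');snap('side','s11');avg(30);snap('wrist','w12');snap('side','s12')
crop('w12',250,150,385,350,4);crop('s12',320,140,460,300,5)
for a,b in (('w9','w12'),('w11','w12'),('s11','s12')):
    A=cv2.imread(f'pics/{a}.png')[150:300].astype(int);B=cv2.imread(f'pics/{b}.png')[150:300].astype(int); print(a,b,np.abs(A-B).max(2)[:,250:390].max(),(np.abs(A-B).max(2)[:,250:390]>25).sum())
E
```

```text
17.95 [-1.6000e-01 -1.5000e-01  7.0000e-02  6.8768e+02 -7.3620e+01  2.3409e+02
 -8.0000e-02  8.0000e-02  0.0000e+00  4.5960e+01] std [0.48 0.45 0.48]
w9 w12 209 2224
w11 w12 42 4
s11 s12 17 0
```

View pics/w12_c250_150.png

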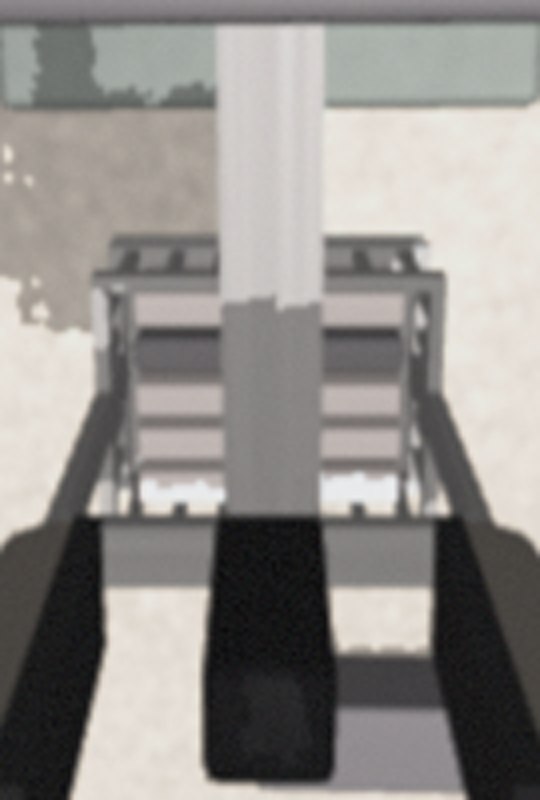

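View pics/s12_c320_140.png

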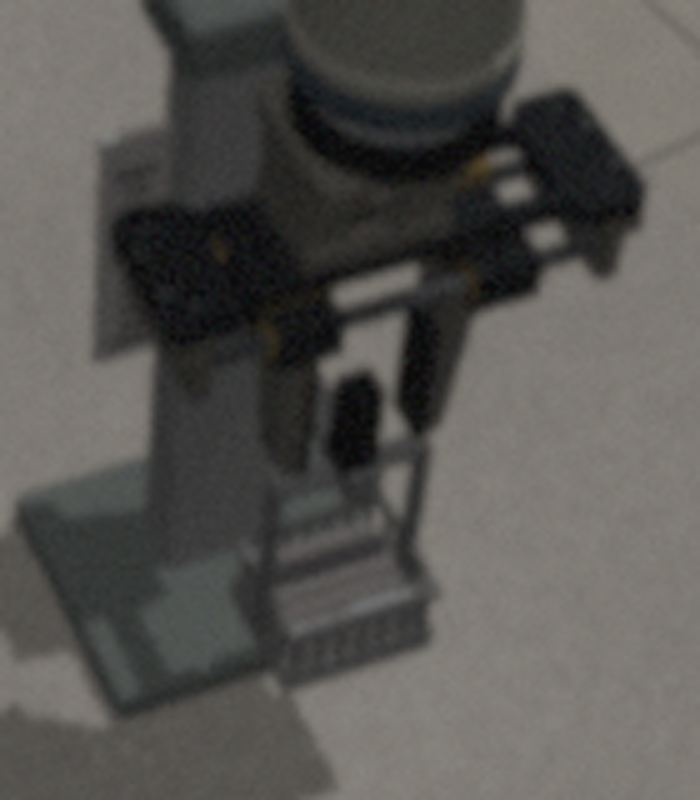

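Emit:
step_arm(steps=[[0, 0, 0, 0, 0.6], [0, 0, 0, 0, 0.65], [0, 0, 0, 0, 0.7], [0, 0, 0, 0, 0.75], [0, 0, 0, 0, 0.77]], newtons=5)

```text
t: 18.47
tcp_pos: [687.7, -73.6, 234.1]
eef_rot: [-0.0, 0.996, -0.087, -0.0]
wrist_force: [-0.3, 0.2, 0.1]
finger_gap: 21.3
```

Emit:
step_arm(steps=[[0, 0, 0, 0, 0.79], [0, 0, 0, 0, 0.8], [0, 0, 0, 0, 0.81], [0, 0, 0, 0, 0.83], [0, 0, 0, 0, 0.85]])

```text
t: 18.88
tcp_pos: [687.8, -73.6, 234.1]
eef_rot: [0.0, 0.996, -0.087, 0.0]
wrist_force: [0.2, -0.3, -0.4]
finger_gap: 15.8
```

Emit:
step_arm(steps=[[0, 0, 0, 0, 0.9], [0, 0, 0, 0, 1], [0, 0, 0, 0, 1], [0, 0, 0, 0, 1], [0, 0, 0, 0, 1]])

```text
t: 19.3
tcp_pos: [687.7, -73.6, 234.1]
eef_rot: [0.0, 0.996, -0.087, 0.0]
wrist_force: [0.8, 0.1, -0.2]
finger_gap: 16.2
```

Emit:
step_arm(steps=[[0, 0, 0, 0, 1], [0, 0, 0, 0, 1], [0, 0, 0, 0, 1], [0, 0, 0, 0, 1], [0, 0, 0, 0, 1]], newtons=30)

```text
t: 19.72
tcp_pos: [687.7, -73.6, 234.1]
eef_rot: [0.0, 0.996, -0.087, 0.0]
wrist_force: [1.0, -0.3, 0.1]
finger_gap: 16.1
```

```bash
python3 - <<'E'
from avg import *
avg(8);snap('wrist','w13')
crop('w13',250,150,385,350,4)
E
```

```text
20.1167 [ 1.2600e+00 -3.9000e-01  1.6000e-01  6.8771e+02 -7.3630e+01  2.3410e+02
 -1.1000e-01 -1.0000e-01  1.0000e-02  1.5770e+01] std [0.57 0.45 0.37]
```

View pics/w13_c250_150.png

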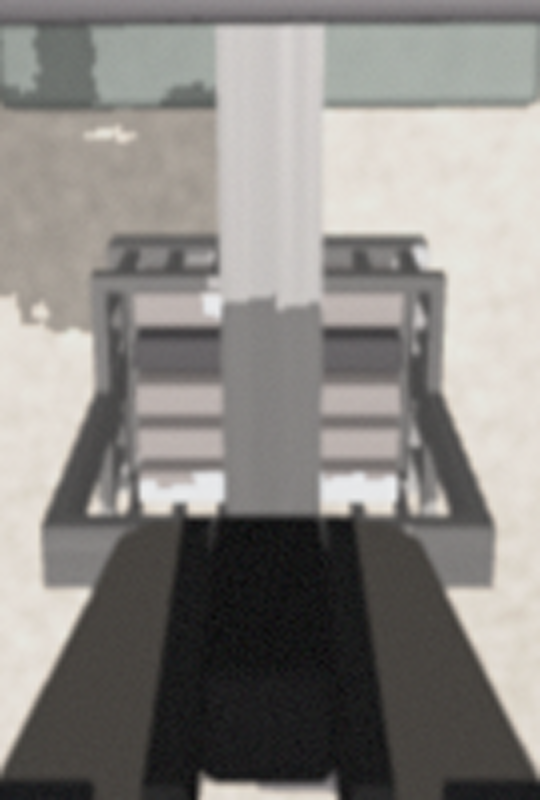

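Emit:
step_arm(steps=[[0, 0, -0.001, 0, 1], [0, 0, -0.003, 0, 1], [0, 0, -0.006, 0, 1], [0, 0, -0.009, 0, 1], [0, 0, -0.012, 0, 1]])

```text
t: 20.58
tcp_pos: [687.5, -73.6, 246.4]
eef_rot: [0.0, 0.996, -0.087, -0.0]
wrist_force: [0.5, 0.4, -0.3]
finger_gap: 15.6
```

Emit:
step_arm(steps=[[0, 0, -0.003, 0, 1], [0, 0, -0.006, 0, 1], [0, 0, -0.009, 0, 1], [0, 0, -0.012, 0, 1], [0, 0, -0.014, 0, 1]])

```text
t: 21.0
tcp_pos: [687.6, -73.6, 260.4]
eef_rot: [-0.0, 0.996, -0.087, -0.0]
wrist_force: [-0.5, 0.1, -1.0]
finger_gap: 15.6
```

Emit:
step_arm(steps=[[0, 0, -0.002, 0, 1], [0, 0, -0.0035, 0, 1], [0, 0, -0.005, 0, 1], [0, 0, -0.0065, 0, 1], [0, 0, -0.008, 0, 1]])

```text
t: 21.42
tcp_pos: [687.6, -73.6, 268.0]
eef_rot: [-0.0, 0.996, -0.087, -0.0]
wrist_force: [0.4, -0.0, -1.8]
finger_gap: 15.7
```

Emit:
step_arm(steps=[[0, 0, -0.0015, 0, 1], [0, 0, -0.003, 0, 1], [0, 0, -0.0045, 0, 1], [0, 0, -0.006, 0, 1], [0, 0, -0.008, 0, 1]])

```text
t: 21.83
tcp_pos: [687.6, -73.7, 276.2]
eef_rot: [0.0, 0.996, -0.087, -0.0]
wrist_force: [0.2, 0.0, -1.8]
finger_gap: 15.9
```

Emit:
step_arm(steps=[[0, 0, -0.003, 0, 1], [0, 0, -0.007, 0, 1], [0, 0, -0.011, 0, 1], [0, 0, -0.014, 0, 1], [0, 0, -0.016, 0, 1]])

```text
t: 22.25
tcp_pos: [687.9, -73.6, 292.8]
eef_rot: [0.0, 0.996, -0.087, 0.0]
wrist_force: [0.3, 1.2, -1.2]
finger_gap: 15.9
```

```bash
python3 - <<'E'
from avg import *
avg(8);snap('wrist','w14');snap('side','s14')
crop('w14',250,150,385,350,4);crop('s14',320,140,460,300,5)
E
```

```text
22.65 [ 1.8000e-01 -8.0000e-02 -1.6900e+00  6.8769e+02 -7.3620e+01  2.9218e+02
 -9.0000e-02  8.0000e-02 -1.0000e-02  1.5930e+01] std [0.49 0.43 0.36]
```

View pics/s14_c320_140.png

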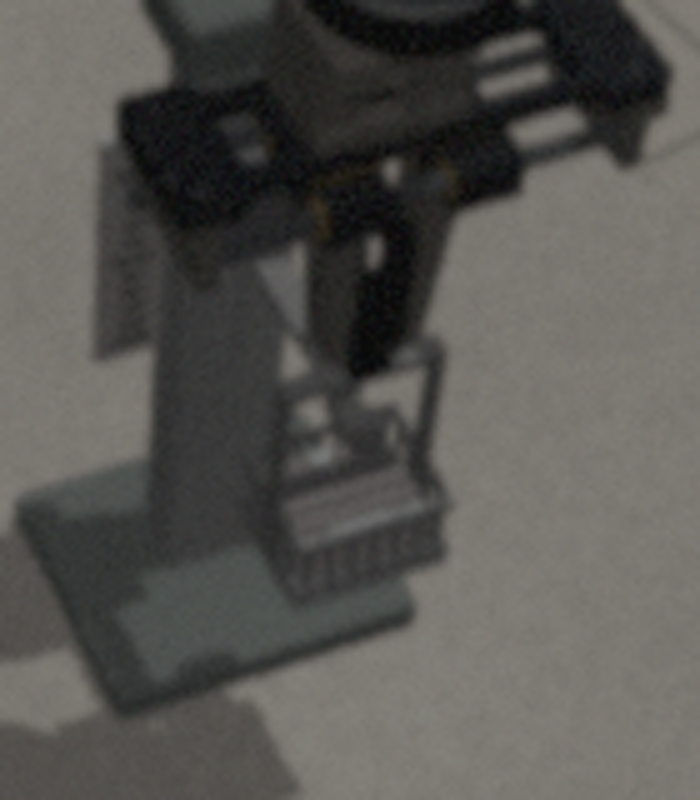

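View pics/w14_c250_150.png

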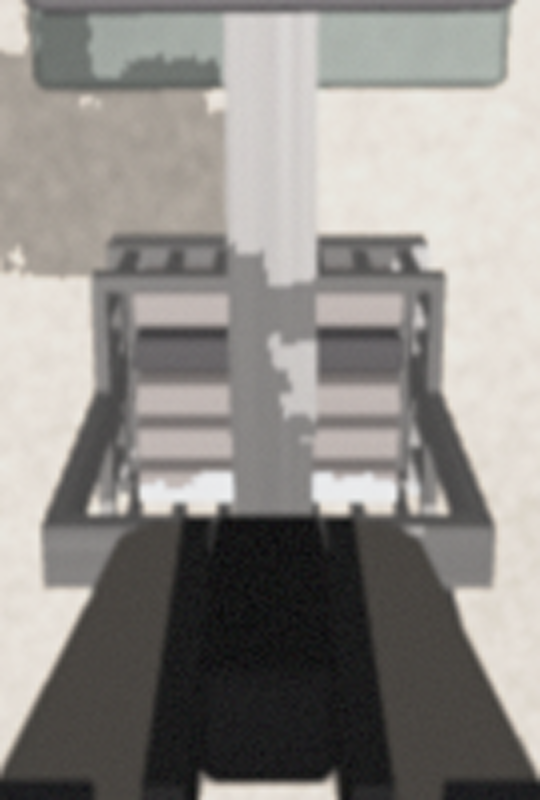

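Emit:
step_arm(steps=[[0, 0.008, 0, 0, 1], [0, 0.024, 0, 0, 1], [0, 0.044, 0, 0, 1], [0, 0.065, 0, 0, 1], [0, 0.085, 0, 0, 1]])

```text
t: 23.17
tcp_pos: [672.3, -159.6, 292.1]
eef_rot: [0.0, 0.996, -0.087, -0.0]
wrist_force: [0.2, 0.5, -2.5]
finger_gap: 15.9
```

Emit:
step_arm(steps=[[0, 0.012, 0, 0, 1], [0, 0.02, 0, 0, 1], [0, 0.023, 0, 0, 1], [0, 0.025, 0, 0, 1], [0, 0.025, 0, 0, 1]])

```text
t: 23.58
tcp_pos: [668.6, -181.9, 292.0]
eef_rot: [-0.0, 0.996, -0.087, -0.0]
wrist_force: [0.8, 0.3, -1.9]
finger_gap: 16.0
```

```bash
python3 - <<'E'
from plan import *
plan((530,-60,292),-1.746,v=30,g=1)
plan((466,175,292),-1.44,v=32,g=1,start=(530,-60,292,-1.746))
E
```

```text
from [ 668.6 -181.9  292. ] -1.746 delta [-138.6  121.9   -0. ] -0.0 rows 7
[[-0.0225, -0.0137, 0.0, 0.0, 1], [-0.045, -0.0274, 0.0, 0.0, 1], [-0.0676, -0.0411, 0.0, 0.0, 1], [-0.0901, -0.0548, 0.0, 0.0, 1], [-0.1126, -0.0685, 0.0, 0.0, 1]]
[[-0.0225, -0.0137, 0.0, 0.0, 1], [-0.045, -0.0274, 0.0, 0.0, 1], [-0.045, -0.0274, 0.0, 0.0, 1], [-0.045, -0.0274, 0.0, 0.0, 1], [-0.045, -0.0274, 0.0, 0.0, 1]]
from [530. -60. 292.] -1.746 delta [-64. 235.   0.] 0.306 rows 8
[[-0.013, -0.0275, -0.0, -0.038, 1], [-0.026, -0.0551, -0.0, -0.077, 1], [-0.039, -0.0826, -0.0, -0.115, 1], [-0.052, -0.1101, -0.0, -0.153, 1], [-0.065, -0.1377, -0.0, -0.191, 1]]
[[-0.0075, -0.0295, -0.0, -0.038, 1], [-0.0151, -0.059, -0.0, -0.077, 1], [-0.0226, -0.0885, -0.0, -0.115, 1], [-0.0226, -0.0885, -0.0, -0.115, 1], [-0.0226, -0.0885, -0.0, -0.115, 1]]
```

Emit:
step_arm(steps=[[-0.012, -0.007, 0, 0, 1], [-0.034, -0.021, 0, 0, 1], [-0.06, -0.036, 0, 0, 1], [-0.086, -0.052, 0, 0, 1], [-0.113, -0.069, 0, 0, 1]])

```text
t: 24.0
tcp_pos: [568.4, -92.8, 292.0]
eef_rot: [-0.0, 0.996, -0.087, 0.0]
wrist_force: [0.1, 0.7, -2.0]
finger_gap: 16.4
```

Emit:
step_arm(steps=[[-0.025, -0.018, 0, 0, 1], [-0.039, -0.033, 0, 0, 1], [-0.051, -0.055, 0, 0, 1], [-0.065, -0.083, 0, -0.038, 1], [-0.078, -0.11, 0, -0.077, 1]])

```text
t: 24.42
tcp_pos: [510.9, 29.4, 292.5]
eef_rot: [-0.0, 0.999, -0.048, 0.0]
wrist_force: [-0.5, -0.0, -0.9]
finger_gap: 15.5
```

```bash
python3 - <<'E'
from plan import *
plan((466,175,292),-1.44,v=32,g=1)
E
```

```text
from [510.9  29.4 292.5] -1.667 delta [-44.9 145.6  -0.5] 0.227 rows 5
[[-0.0117, -0.0281, 0.0001, -0.045, 1], [-0.0235, -0.0563, 0.0002, -0.091, 1], [-0.0352, -0.0844, 0.0003, -0.136, 1], [-0.0469, -0.1125, 0.0004, -0.181, 1], [-0.0586, -0.1406, 0.0005, -0.227, 1]]
```

Emit:
step_arm(steps=[[-0.013, -0.03, 0, -0.05, 1], [-0.027, -0.065, 0, -0.105, 1], [-0.041, -0.098, 0, -0.16, 1], [-0.052, -0.124, 0, -0.2, 1], [-0.059, -0.141, 0, -0.227, 1]])

```text
t: 24.83
tcp_pos: [465.3, 176.9, 292.4]
eef_rot: [-0.001, 0.998, 0.067, 0.0]
wrist_force: [0.4, -0.2, -1.8]
finger_gap: 15.7
```

```bash
python3 - <<'E'
from avg import *
avg(5);snap('wrist','w15');snap('side','s15');snap('top','t15'); print(yyaw())
E
```

```text
25.0833 [-7.0000e-02 -4.5000e-01 -1.9800e+00  4.6596e+02  1.7571e+02  2.9229e+02
 -7.0000e-02  3.0000e-02  3.0000e-02  1.5880e+01] std [0.55 0.77 0.51]
-1.4431611233502202
```

View pics/w15.png

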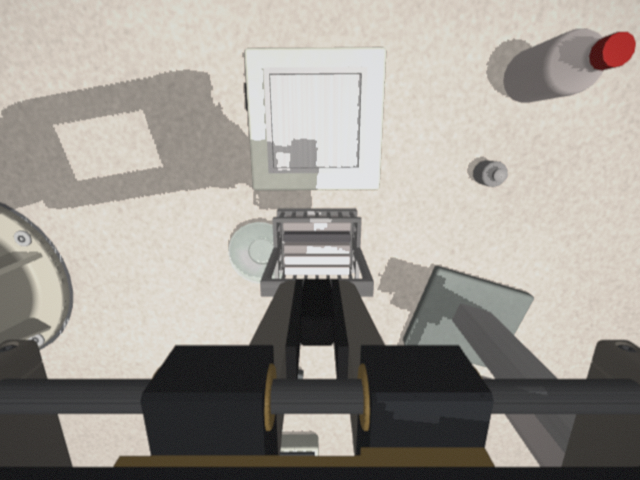

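View pics/s15.png

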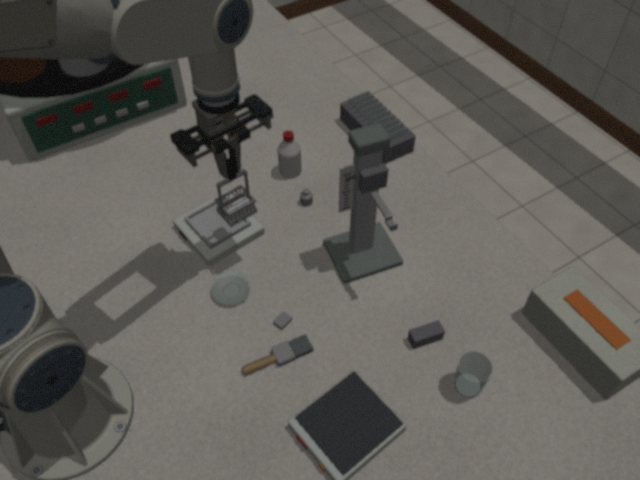

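```bash
python3 - <<'E'
from plan import *
crop('w15',235,35,400,205,4)
E
```

```text
(no output)
```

View pics/w15_c235_35.png

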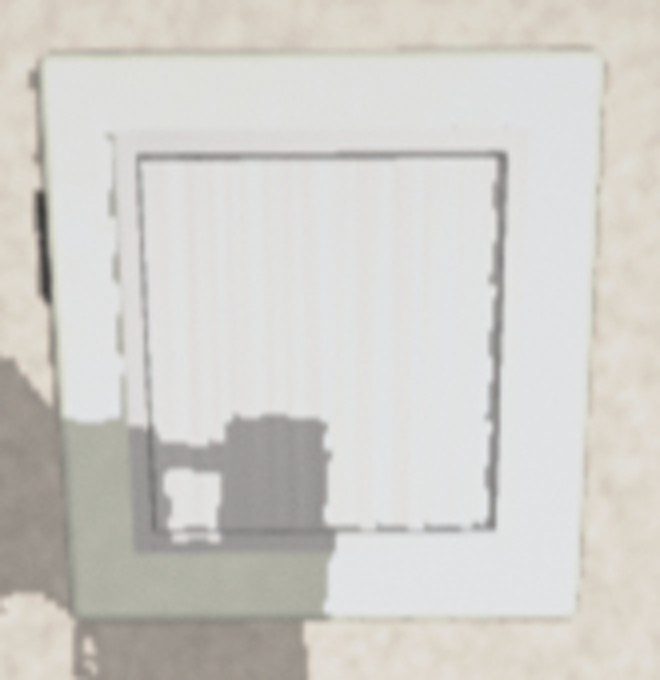

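```bash
python3 - <<'E'
from fit import *
from plan import plan,yyaw
T=lambda x,y,ox,oy,s:(ox+(x+.5)/s-.5,oy+(y+.5)/s-.5)
A=lambda x,y,L:('w15',*T(x,y,235,35,4),L)
# local: image up=+u (x here = direction ~+y world), left=+y local
o1=[A(42,55,(80,80,28)),A(602,50,(80,-80,28)),A(577,615,(-80,-80,28)),A(72,617,(-80,80,28))]
o2=[A(138,155,(51,51,40)),A(506,153,(51,-51,40)),A(494,530,(-51,-51,40)),A(153,530,(-51,51,40))]
fit(o1,[4.5,2.7,1.7]);fit(o2,[4.5,2.7,1.7]);p=fit(o1+o2,[4.5,2.7,1.7])
cx,cy=p[0]*100,p[1]*100
# bar offset from TCP: in w15 basket rim fits same as in w5
print(proj('w15',(cx,cy,32)))
plan((cx,cy,292),p[2]-np.pi+.0,v=25,g=1)
E
```

```text
pose 453.0 274.8 yaw 1.7058
[[-2.5, -1.0], [1.8, -0.8], [0.9, 2.4], [-0.8, 2.8]]
pose 452.9 275.7 yaw 1.7021
[[-0.4, -0.4], [0.4, -0.2], [0.2, 0.3], [-0.2, 0.6]]
pose 452.9 275.5 yaw 1.7031
[[-2.3, -2.0], [2.1, -1.4], [0.8, 2.0], [-0.9, 2.0], [-0.4, -0.2], [0.4, -0.1], [0.3, 0.4], [-0.2, 0.7]]
(np.float64(315.3538065376926), np.float64(122.52736690743087))
from [467.  172.9 292.1] -1.443 delta [-1.400e+01  1.026e+02 -1.000e-01] 0.005 rows 5
[[-0.0002, -0.0207, 0.0, -0.001, 1], [-0.0003, -0.0414, 0.0, -0.002, 1], [-0.0005, -0.0622, 0.0, -0.003, 1], [-0.0007, -0.0829, 0.0001, -0.004, 1], [-0.0008, -0.1036, 0.0001, -0.005, 1]]
```

Emit:
step_arm(steps=[[0, -0.013, 0, 0, 1], [0, -0.038, 0, 0, 1], [0, -0.066, 0, 0, 1], [0, -0.088, 0, 0, 1], [-0.001, -0.1, 0, -0.005, 1]])

```text
t: 25.65
tcp_pos: [453.1, 273.9, 292.1]
eef_rot: [-0.0, 0.998, 0.067, 0.0]
wrist_force: [-0.5, -1.4, -2.0]
finger_gap: 15.6
```

Emit:
step_arm(steps=[[0, 0, 0.01, 0, 1], [0, 0, 0.03, 0, 1], [0, 0, 0.055, 0, 1], [0, 0, 0.075, 0, 1], [0, 0, 0.09, 0, 1]])

```text
t: 26.07
tcp_pos: [452.2, 270.7, 199.7]
eef_rot: [0.001, 0.998, 0.067, -0.001]
wrist_force: [-0.0, 0.1, -2.1]
finger_gap: 16.0
```

```bash
python3 - <<'E'
from avg import *
avg(5);snap('wrist','w16');snap('side','s16');crop('s16',160,140,280,270,5)
E
```

```text
26.3167 [-2.7000e-01 -2.3000e-01 -1.8700e+00  4.5225e+02  2.7110e+02  2.0046e+02
 -6.0000e-02  4.0000e-02  2.0000e-02  1.5910e+01] std [0.89 0.72 1.18]
```

View pics/w16.png

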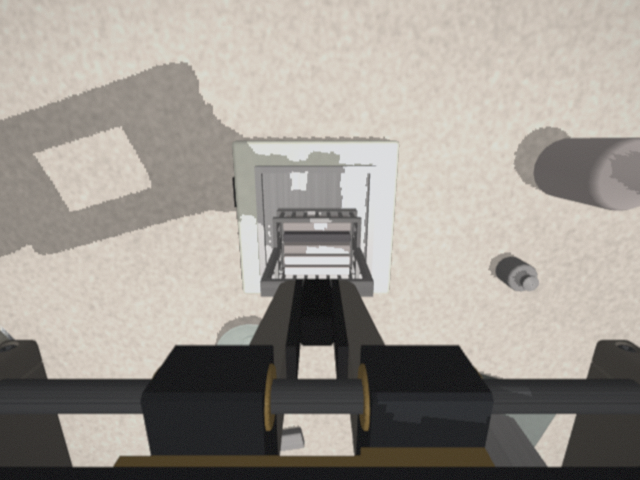

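View pics/s16_c160_140.png

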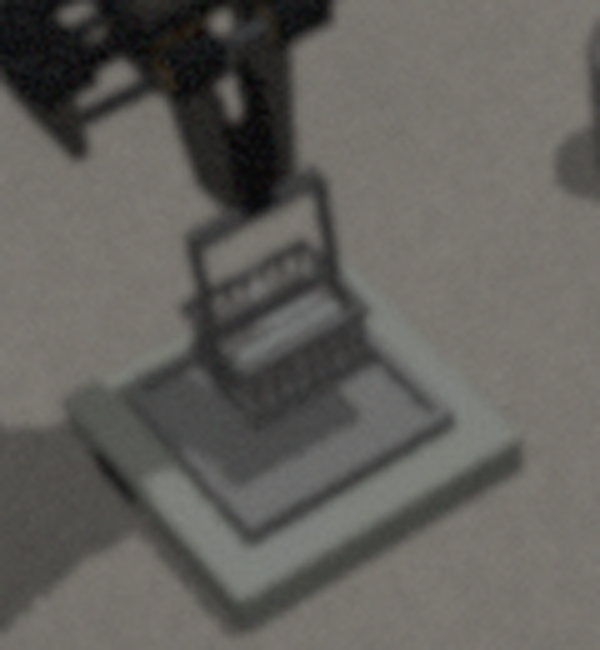

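Emit:
step_arm(steps=[[0, -0.001, 0.006, 0, 1], [0, -0.002, 0.013, 0, 1], [0, -0.003, 0.018, 0, 1], [0, -0.003, 0.021, 0, 1], [0, -0.003, 0.024, 0, 1]])

```text
t: 26.83
tcp_pos: [452.2, 275.7, 177.4]
eef_rot: [0.0, 0.998, 0.067, -0.0]
wrist_force: [0.2, 0.3, -2.0]
finger_gap: 15.7
```

Emit:
step_arm(steps=[[0, 0, 0.001, 0, 1], [0, 0, 0.002, 0, 1], [0, 0, 0.003, 0, 1], [0, 0, 0.0035, 0, 1], [0, 0, 0.004, 0, 1]])

```text
t: 27.25
tcp_pos: [452.5, 275.7, 174.2]
eef_rot: [-0.0, 0.998, 0.067, 0.0]
wrist_force: [-0.4, -0.1, -2.5]
finger_gap: 15.9
```

```bash
python3 - <<'E'
from avg import *
avg(6);snap('wrist','w17');snap('side','s17');crop('s17',160,140,280,270,5)
E
```

```text
27.55 [-5.0000e-02 -4.0000e-02 -1.7600e+00  4.5248e+02  2.7570e+02  1.7415e+02
 -6.0000e-02  5.0000e-02  0.0000e+00  1.5690e+01] std [0.17 0.16 0.46]
```

View pics/s17_c160_140.png

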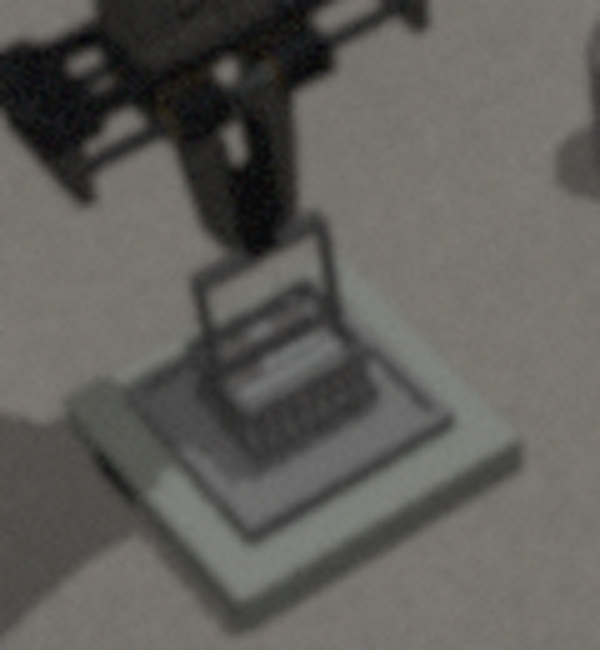

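Emit:
step_arm(steps=[[0, 0, 0.001, 0, 1], [0, 0, 0.0015, 0, 1], [0, 0, 0.002, 0, 1], [0, 0, 0.0025, 0, 1], [0, 0, 0.003, 0, 1]])

```text
t: 28.07
tcp_pos: [452.4, 275.7, 171.0]
eef_rot: [0.0, 0.998, 0.067, -0.0]
wrist_force: [-0.7, 0.2, -1.5]
finger_gap: 15.5
```

Emit:
step_arm(steps=[[0, 0, 0.0003, 0, 1], [0, 0, 0.0006, 0, 1], [0, 0, 0.0009, 0, 1], [0, 0, 0.0012, 0, 1], [0, 0, 0.0015, 0, 1]])

```text
t: 28.48
tcp_pos: [452.4, 275.7, 169.6]
eef_rot: [-0.0, 0.998, 0.067, -0.0]
wrist_force: [-0.1, -0.5, -2.0]
finger_gap: 15.7
```

```bash
python3 - <<'E'
from avg import *
avg(8)
E
```

```text
28.8833 [-3.5000e-01  1.8000e-01 -2.1100e+00  4.5243e+02  2.7568e+02  1.6958e+02
 -7.0000e-02  6.0000e-02 -0.0000e+00  1.5810e+01] std [0.5  0.6  0.54]
```

Emit:
step_arm(steps=[[0, 0, 0.0003, 0, 1], [0, 0, 0.0006, 0, 1], [0, 0, 0.0009, 0, 1], [0, 0, 0.0009, 0, 1], [0, 0, 0.0009, 0, 1]])

```text
t: 29.3
tcp_pos: [452.4, 275.7, 168.7]
eef_rot: [0.0, 0.998, 0.067, -0.0]
wrist_force: [-0.2, 0.9, -2.2]
finger_gap: 15.6
```

```bash
python3 - <<'E'
from avg import *
avg(6)
E
```

```text
29.6 [-6.0000e-02 -5.0000e-02 -1.7000e+00  4.5244e+02  2.7569e+02  1.6869e+02
 -8.0000e-02  5.0000e-02 -1.0000e-02  1.5800e+01] std [0.43 0.28 0.49]
```

Emit:
step_arm(steps=[[0, 0, 0.0003, 0, 1], [0, 0, 0.0006, 0, 1], [0, 0, 0.0009, 0, 1], [0, 0, 0.0009, 0, 1], [0, 0, 0.0009, 0, 1]])

```text
t: 30.02
tcp_pos: [452.4, 275.7, 167.8]
eef_rot: [0.0, 0.998, 0.067, -0.0]
wrist_force: [0.8, -0.1, -0.9]
finger_gap: 15.8
```

```bash
python3 - <<'E'
from avg import *
avg(6)
E
```

```text
30.3167 [ 1.8000e-01  1.4000e-01 -1.7400e+00  4.5244e+02  2.7569e+02  1.6779e+02
 -7.0000e-02  5.0000e-02  0.0000e+00  1.5640e+01] std [0.31 0.47 0.38]
```

Emit:
step_arm(steps=[[0, 0, 0.0003, 0, 1], [0, 0, 0.0006, 0, 1], [0, 0, 0.0009, 0, 1], [0, 0, 0.0009, 0, 1], [0, 0, 0.0009, 0, 1]])

```text
t: 30.73
tcp_pos: [452.4, 275.7, 166.8]
eef_rot: [0.0, 0.998, 0.067, -0.0]
wrist_force: [-0.1, 1.0, -2.0]
finger_gap: 15.3
```

```bash
python3 - <<'E'
from avg import *
avg(6);snap('side','s18');crop('s18',160,140,280,270,5)
E
```

```text
31.0333 [-1.1000e-01 -9.0000e-02 -2.0100e+00  4.5244e+02  2.7568e+02  1.6688e+02
 -7.0000e-02  4.0000e-02 -1.0000e-02  1.5660e+01] std [0.69 0.44 0.32]
```

View pics/s18_c160_140.png

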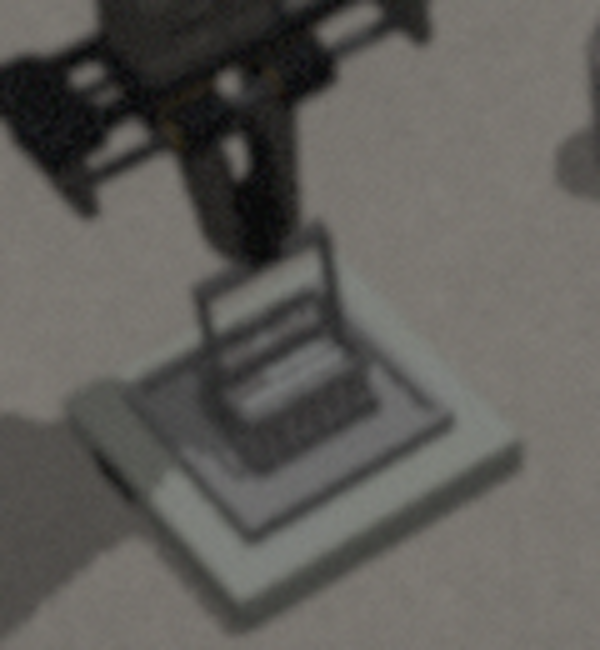

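Emit:
step_arm(steps=[[0, 0, 0.0003, 0, 1], [0, 0, 0.0006, 0, 1], [0, 0, 0.0009, 0, 1], [0, 0, 0.0012, 0, 1], [0, 0, 0.0012, 0, 1]])

```text
t: 31.5
tcp_pos: [452.6, 276.0, 166.6]
eef_rot: [-0.0, 0.998, 0.067, 0.0]
wrist_force: [-3.0, -0.0, 8.6]
finger_gap: 15.5
```

```bash
python3 - <<'E'
from avg import *
avg(6)
E
```

```text
31.8 [-3.3200e+00 -1.7000e-01  8.4600e+00  4.5258e+02  2.7597e+02  1.6660e+02
 -3.3000e-01  6.7000e-01 -2.0000e-02  1.5670e+01] std [0.47 0.53 0.64]
```

Emit:
step_arm(steps=[[0, 0, -0.0003, 0, 1], [0, 0, -0.0006, 0, 1], [0, 0, -0.0007, 0, 1], [0, 0, -0.0007, 0, 1], [0, 0, -0.0007, 0, 1]])

```text
t: 32.22
tcp_pos: [452.6, 275.8, 166.6]
eef_rot: [-0.0, 0.998, 0.067, 0.0]
wrist_force: [-1.6, 0.4, 5.6]
finger_gap: 15.8
```

```bash
python3 - <<'E'
from avg import *
avg(6)
E
```

```text
32.5167 [-1.3600e+00  5.8000e-01  5.5500e+00  4.5255e+02  2.7584e+02  1.6663e+02
 -1.4000e-01  4.3000e-01 -4.0000e-02  1.5920e+01] std [0.21 0.55 0.38]
```

Emit:
step_arm(steps=[[0, 0, -0.0003, 0, 1], [0, 0, -0.0006, 0, 1], [0, 0, -0.0008, 0, 1], [0, 0, -0.0008, 0, 1], [0, 0, -0.0008, 0, 1]])

```text
t: 32.93
tcp_pos: [452.3, 275.5, 166.9]
eef_rot: [0.0, 0.998, 0.067, -0.0]
wrist_force: [0.8, -0.0, -1.6]
finger_gap: 15.9
```

```bash
python3 - <<'E'
from avg import *
avg(6);snap('wrist','w19');crop('w19',250,150,385,350,4)
E
```

```text
33.2333 [-1.8000e-01  7.0000e-02 -1.8800e+00  4.5237e+02  2.7562e+02  1.6704e+02
 -8.0000e-02  7.0000e-02 -2.0000e-02  1.5720e+01] std [0.47 0.48 0.28]
```

View pics/w19.png

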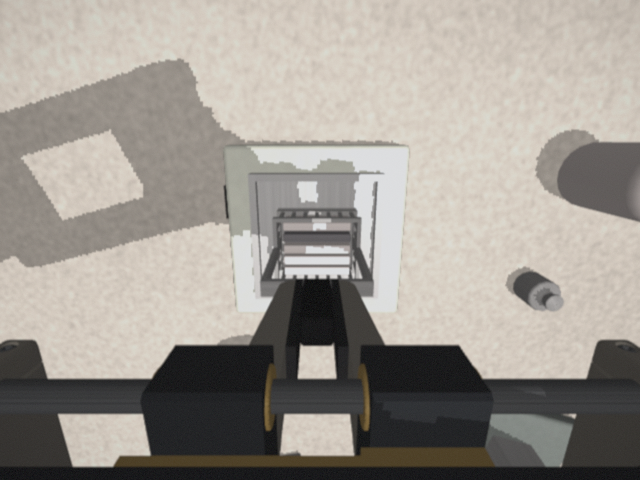

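Emit:
step_arm(steps=[[0, 0, 0.0002, 0, 1], [0, 0, 0.0003, 0, 1], [0, 0, 0.0004, 0, 1], [0, 0, 0.0004, 0, 1], [0, 0, 0.0004, 0, 1]], newtons=10)

```text
t: 33.7
tcp_pos: [452.4, 275.7, 166.8]
eef_rot: [0.0, 0.998, 0.067, -0.0]
wrist_force: [0.5, 0.7, -1.6]
finger_gap: 16.0
```

```bash
python3 - <<'E'
from avg import *
avg(4)
E
```

```text
33.9 [-3.4000e-01 -2.4000e-01 -2.0600e+00  4.5244e+02  2.7569e+02  1.6679e+02
 -4.0000e-02  4.0000e-02  2.0000e-02  1.6070e+01] std [0.29 0.31 0.17]
```

Emit:
step_arm(steps=[[0, 0, 0.0002, 0, 1], [0, 0, 0.0003, 0, 1], [0, 0, 0.0004, 0, 1], [0, 0, 0.0004, 0, 1], [0, 0, 0.0004, 0, 1]], newtons=6)

```text
t: 34.32
tcp_pos: [452.5, 275.8, 166.6]
eef_rot: [-0.0, 0.998, 0.067, 0.0]
wrist_force: [-1.4, -0.0, 3.3]
finger_gap: 16.2
```

```bash
python3 - <<'E'
from avg import *
avg(4)
E
```

```text
34.5167 [-1.6900e+00  4.7000e-01  3.4600e+00  4.5252e+02  2.7583e+02  1.6664e+02
 -9.0000e-02  4.1000e-01 -0.0000e+00  1.6000e+01] std [0.54 0.38 0.79]
```

Emit:
step_arm(steps=[[0, 0, -0.0002, 0, 1], [0, 0, -0.0002, 0, 0.82], [0, 0, -0.0002, 0, 0.81], [0, 0, -0.0002, 0, 0.8], [0, 0, -0.0002, 0, 0.78]], newtons=3)

```text
t: 34.93
tcp_pos: [452.4, 275.6, 166.4]
eef_rot: [0.0, 0.998, 0.067, -0.0]
wrist_force: [-0.2, -0.0, 0.1]
finger_gap: 20.1
```

Emit:
step_arm(steps=[[0, 0, 0, 0, 0.7], [0, 0, 0, 0, 0.6], [0, 0, 0, 0, 0.5], [0, 0, 0, 0, 0.4], [0, 0, 0, 0, 0.4]])

```text
t: 35.35
tcp_pos: [452.5, 275.7, 166.6]
eef_rot: [-0.0, 0.998, 0.067, 0.0]
wrist_force: [0.3, -0.4, 0.1]
finger_gap: 51.1
```

```bash
python3 - <<'E'
from avg import *
avg(3);snap('wrist','w20')
E
```

```text
35.5 [-2.1000e-01  1.0000e-02 -9.0000e-02  4.5243e+02  2.7568e+02  1.6657e+02
 -7.0000e-02  5.0000e-02  3.0000e-02  5.4720e+01] std [0.4  0.27 0.38]
```

View pics/w20.png

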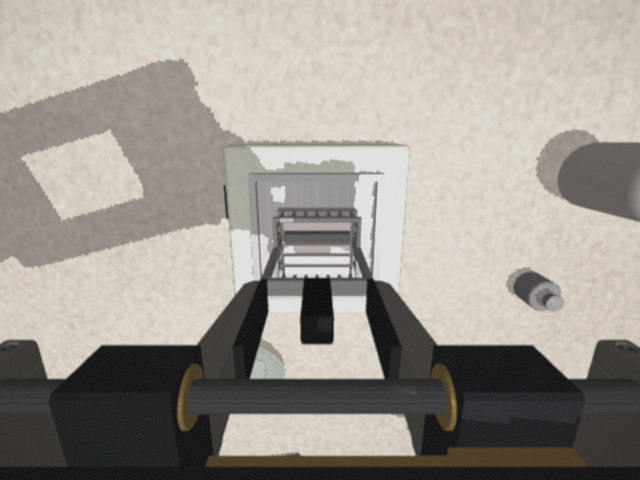

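The fingers are clear of the post: the post is at about u=317, between fingers at about 265 and 370. Next I raise the arm straight up.

Emit:
step_arm(steps=[[0, 0, -0.005, 0, 0.4], [0, 0, -0.018, 0, 0.4], [0, 0, -0.035, 0, 0.4], [0, 0, -0.06, 0, 0.4], [0, 0, -0.085, 0, 0.4]])

```text
t: 35.97
tcp_pos: [452.0, 275.4, 252.4]
eef_rot: [0.0, 0.998, 0.067, -0.001]
wrist_force: [1.0, 0.0, 0.5]
finger_gap: 55.2
```

Emit:
step_arm(steps=[[0, 0.01, -0.025, 0, 0.4], [0, 0.025, -0.05, 0, 0.4], [0, 0.05, -0.065, 0, 0.4], [0, 0.07, -0.075, 0, 0.4], [0, 0.08, -0.08, 0, 0.4]])

```text
t: 36.38
tcp_pos: [463.7, 194.9, 333.7]
eef_rot: [-0.0, 0.998, 0.067, 0.001]
wrist_force: [-0.3, -0.1, 0.4]
finger_gap: 54.9
```

```bash
python3 - <<'E'
from avg import *
avg(6);snap('wrist','w21');snap('side','s21');snap('top','t21');crop('s21',160,140,280,270,5)
E
```

```text
36.6833 [ 0.0000e+00 -3.4000e-01 -4.0000e-01  4.6317e+02  1.9614e+02  3.3176e+02
 -7.0000e-02  2.0000e-02 -0.0000e+00  5.4970e+01] std [0.39 0.52 0.5 ]
```

View pics/w21.png

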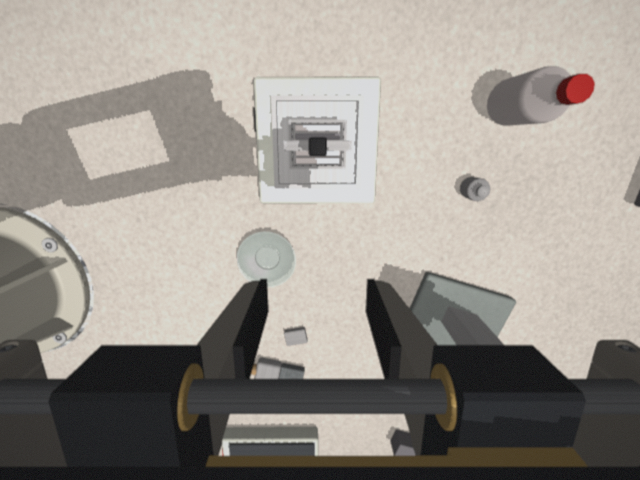

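View pics/s21_c160_140.png

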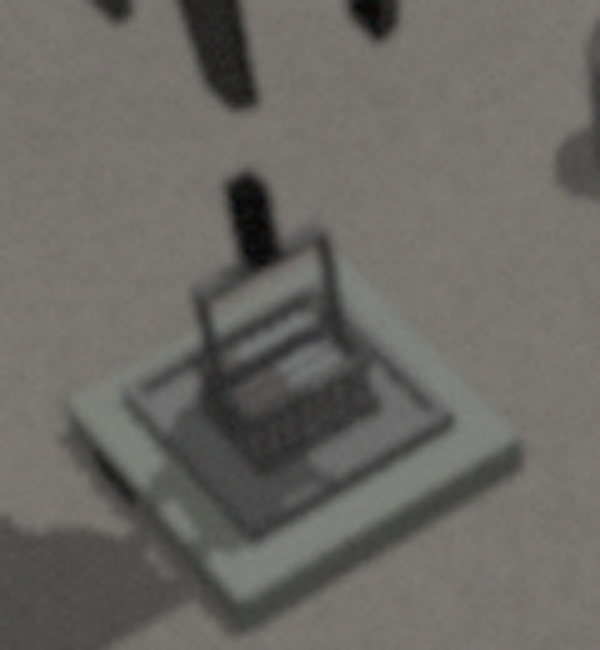

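View pics/s21.png

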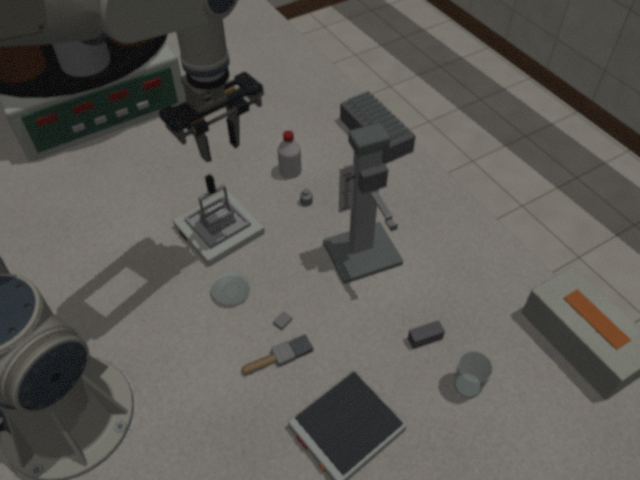

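The basket stands upright inside the rim, centred at about (318,146) in the wrist view. The hook is back at its top position, the other things are where they were, and the arm touches nothing.

```bash
python3 -c "
from bench import job
print(job.hand_in())"
```

```text
the job is handed in; nothing more can be done
None
```

The basket was weighed on the spring scale and now stands upright inside the rim of the cold plate. The job was handed in at about 37 s of the 72 s allowed.

- **Weighing:** I let go with the wrist force at zero within the noise (about 0.2 N). Pictures about 1.7 s apart while it hung free showed no movement. It hung untouched for over 3 s before I gripped it again. The wrist sensor read about 2.0–2.2 N, so the basket weighs roughly 0.2 kg.
- **Easing on and off:** I moved at about 36 mm/s or less while the hook carried load. I had no direct reading of the hook's speed, so that limit is inferred from the arm's motion. A small sideways friction force, up to about 1.3 N, showed up on the hook while the basket was held there.
- **Setting down:** Contact came about 3 mm lower than I had calculated. The basket was briefly pressed onto the plate with a net reading of about 8.5 N. I then eased off and let go with about 3 N still on the plate.
- **Last check:** Pictures show the basket centred in the recess, the hook back at the top, the other things apparently where they were and the gripper clear.

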